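Unlock the bench balance with its square key and weigh the hut-shaped pot

TASK

Take the square T-handled key from its stand, push it fully home into the recessed socket on the balance's sloped panel and turn it clockwise as far as it goes, so that the lock bolt clears the pan; leave the key in the socket. Then pick up the hut-shaped clay pot and set it upright in the middle of the balance pan without dropping it, and let go. Leave the other two pots and the beaker where they are.

Things in the scene. Friction and masses are not known exactly. Their poses are not given: they have to be found in the camera images.
- key: Loose steel T-handled square key, 99 mm long, 160 g, standing handle up in its stand. Origin at the centre of its tip, z along the shaft to the handle. From the tip: round tapered nose (6 mm long), 16 x 16 mm square part (sides parallel to x and y) to 40 mm, round shaft 14 mm thick to 81 mm, then the crossbar: 70 mm along x, 14 mm along y, 18 mm high, centred 90 mm from the tip.
- key_stand: Fixed wooden block 64 x 64 x 44 mm; origin at the centre of its underside, on the bench. The key stands in its 20 mm square hole with the tip 10 mm above the bench and 2 mm of play to each side; the key's x is about the block's x.
- balance: Fixed balance, grey housing 200 (x) by 320 (y) by 50 mm high; origin at the centre of its underside, +x away from the robot at yaw 0. The pan is on its +y half. On its -y half is a white panel 130 x 130 mm, its outward normal leaning 30 degrees from vertical towards -y (away from the pan), upper edge 115 mm high; a round steel collar (radius 34 outside, 27 inside) stands 46 mm proud of it.
- bolt_tip (a point): Tip of the steel lock bolt (22 mm wide, 22 mm high) that slides along the balance's y on the housing. Locked, it reaches 24 mm under the pan's edge and blocks the pan; turning the socket draws it back towards the panel and it clears the pan at a socket angle of about 1.12 rad.
- socket_mouth (a point): Centre of the mouth of the square socket, inside the collar, 14 mm below the collar's rim. z is the socket axis, out of the panel (30 degrees from vertical); x and y are parallel to the sides of the hole and turn with the socket. Hole 18 x 18 mm, 26 mm deep, flat floor; the 16 mm key fits in any of four ways.
- socket (a joint): Turn of the socket in rad: 0 locked, 1.4 fully unlocked (hard stop), growing clockwise as seen looking into the socket. Starts between 0 and 0.3. Stays where it is left; friction torque 0.12 N m. The key has about 0.13 rad of play in it either way.
- pan_top (a point): Centre of the upper face of the round aluminium pan (radius 62 mm, 6 mm thick), 84 mm above the bench when unloaded; z up. Two thin dark rings on it (radii 42 and 58 mm) share its centre.
- pan (a joint): Travel of the pan downwards in m, 0 unloaded, 0.016 at its stop. Damped spring of 450 N/m with about 1 N of preload; it sinks 8 to 10 mm under the hut pot. Blocked near 0 while the lock bolt is under it.
- hut: Loose hut-shaped pot of dried brown clay, about 450 g, the only one with a roof. Origin at the centre of its flat underside, z up. Round body of radius 40 mm, 58 mm high, small dark doorway; conical roof (eaves radius 49 mm at 60 to 66 mm, narrowing to 13 mm at 90 mm), neck of radius 10 mm, and a round finial of radius 13 mm from 110 to 134 mm, where it is gripped.
- bank_tall: Bystander: loose rounded clay money pot with a slot on top, radius 43 mm, 80 mm high; origin at the centre of its underside.
- bank_flat: Bystander: loose flatter rounded clay money pot with a slot on top, radius 46 mm, 58 mm high; origin at the centre of its underside.
- beaker: Bystander: loose white plastic beaker, radius 36 mm, 85 mm high; origin at the centre of its underside.
Things that resemble listed ones, but are neither listed nor needed, are in the scene too. Leave any purple look-alike of the hut alone. There is more than one size of the key; the one meant has the size given above.

How it is judged:
On the way, in this order (a step that is already met when the one before it is completed fails the run):
1. the key is fully home in the socket, which is not yet turned (z of key in the frame of socket_mouth below -0.02 m and distance between key and socket_mouth below 0.031 m and angle between the z axis of key and the z axis of socket_mouth, either way round below 0.17 rad and value of joint socket below 0.7 rad), for 0.1 s.
2. the key, still in the socket, has turned it clockwise to unlock the pan (z of key in the frame of socket_mouth below -0.02 m and distance between key and socket_mouth below 0.031 m and angle between the z axis of key and the z axis of socket_mouth, either way round below 0.17 rad and value of joint socket above 1.2 rad), for 0.2 s.
At the end, for the whole second after the job is handed in: The socket is turned past 1.2 rad and the key left in it, its tip more than 20 mm deep; the hut pot stands still and upright (within 0.1 rad) on the pan, its centre within 15 mm of the pan's centre, and the pan has sunk more than 5 mm under it (all of step 2 and horizontal distance between hut and pan_top below 0.015 m and z of hut in the frame of pan_top between -0.005 and 0.005 m and angle between hut's own z axis and vertical below 0.1 rad and value of joint pan above 0.005 m and linear speed of hut below 0.02 m/s); the robot touches nothing.
It fails at once if the hut pot is put on the pan before the pan is unlocked (distance between hut and pan_top below 0.06 m and value of joint socket below 1.15 rad).
It fails at once if the hut pot is dropped (moves faster than 0.5 m/s with no finger on it) (linear speed of hut above 0.5 m/s and contact force between hut and the fingers below 0.05 N).
It fails at once if the hut pot is tipped over (angle between hut's own z axis and vertical above 0.7 rad).
It fails at once if another pot or the beaker is moved more than 30 mm (distance of any of bank_tall, bank_flat, beaker from where it was at the start of the episode above 0.03 m).
It also fails if it takes over 64 s, if anything falls off the work surface, if the arm or the gripper's body presses on something with over 40 N, if the wrist force passes 120 N, or if a joint passes its speed limit or range.

ROBOT

A 7-joint arm with a two-finger parallel gripper is mounted at the origin on the work surface. World frame = base frame: x ahead of the robot, y to its left, z up, the work surface at z = 0. Lengths are in m, angles in rad, forces in N, time in s.
With the tool pointing down it reaches from about 0.35 to 0.775 m from the base axis. Payload 3.1 kg.
Tool frame: the origin (TCP) lies between the finger pads; the fingertips stand 19 mm ahead of it and the grasp point (between the pads) is the TCP; y points along the fingers, x is the direction in which the jaws open and shut, and the axes are right-handed (so a half turn about y gives the same grasp; the last joint's range is limited). The gripper opens to 85 mm and grips with 20 to 120 N. Pads are 22 mm wide; open, the fingers measure 114 mm over their backs; the gripper's body (76 mm by 85 mm) begins 54 mm behind the grasp point. The pads swing forward as they close: fully open they stand 13 mm farther back than shut.
Start: joints at [-1.186, 0.311, 0.014, 1.512, -0.004, 1.319, -0.027], TCP at [0.228, 0.501, 0.212] pointing down, gripper open.
Joint ranges: [-2.7, 2.7], [-0.3, 1.91], [-1.27, 1.3], [0.12, 2.57], [-1.44, 4.58], [0.2, 2.03], [-3.05, 3.05]. Speed limits (rad/s): [2.79, 2.79, 3.14, 3.14, 3.14, 3.14, 3.14].

INTERFACE

Orientations are given as a rotation vector (axis times angle).
In Python, from workcell import arm, imaging gives the robot as it stands. The module is installed in compiled form; this text tells all that it offers.
- The arm moves only by the tool carry_out, never from a script. Its argument "increments" is a list of rows, each a list of 7 numbers: the shift along the world's x, y, z in cm, then the turn, a rotation vector about the world's x, y, z in degrees, then the closure, from -1 (fully open) to 1 (shut), so that 0 is half open. A call has 1 to 8 rows; each row is the pose to reach, as a shift and turn from the pose measured when the call began; what a row does not reach only later rows make up. A row lasts 1/8 s, in which the tool goes at most 62.5 mm and 10.7 degrees, less where a joint would pass 70% of its speed; a pose out of reach is approached as far as the arm can. A call with a gripper value outside its range is refused whole. The fingers move at their own pace and stop on an object; "newtons" is the grip in N (left out, the last holds). Time passes only in rows, so rows that repeat a pose let the fingers close. It gives the time, the measured TCP pose, the force and the opening at its end, in the units of the state.
- arm.read_state(): the state, without advancing time (a new reading comes with each control period).
- imaging.grab_frame(name): name is "scene" or "top" or "wrist"; returns a dict with "img" (420x560x3 uint8, red, green, blue), "z_map" (420x560 float32, m along the optical axis (not along the pixel's ray), 0 where there is no reading), "fx", "fy", "cx", "cy" (pixels), "origin" and "attitude" of the camera in the world. Camera axes: x right, y up, looking along -z (the intrinsics and any distortion apply to the point x, -y, -z); pixel columns grow to the right and rows downward; lengths in m; the calibration is good to about 2 mm. The wrist camera is an equidistant fisheye: a pixel r from the principal point sees the ray r / f radians off the axis. A picture is of the moment at which its call begins.
- arm.finish_job(): hands the job in, once; it reports no verdict.
Trained networks look in a picture, given as the dict that the camera call returned (one of the last four; its "shot" number tells which), for a name from the list of things; names that differ only in an ending like _2 or _b are one class to them, and where a whole thing is asked for, a point or a joint stands for the part that bears it (a point fixed in the world has none). Each returns a list of dicts, best first, with "conf" (0 to 1); they miss things now and then, are a little off and sometimes report something else, mostly with a low value. They report only what shows in the picture. A call takes as long as a camera call. They do not tell look-alikes from the thing itself.
- imaging.find_in(picture, thing): "point" ([column, row] in pixels, amid what is visible of it).
- imaging.spot_point(picture, thing): "point" ([column, row] in pixels: a listed point, or the origin of a listed thing).
The state is a dict: "clock": time; "qpos": joint angles; "qvel": joint speeds; "joint_torque": joint torques, N m; "eef_pos": TCP position; "eef_rot": TCP orientation; "ft_force": force on the tool from outside, world axes, zero at the start; "wrist_torque": the same for the moment, N m; "opening": opening from 0.0 (shut) to 1.0 (fully open).
Only numpy, scipy, OpenCV 4.12 (cv2) and the standard library are available. Lean on these libraries where they do the work, as an engineer would, in place of code of your own. Each camera call takes 0.05 s, during which the arm holds its last target.

## Working session

There is one attempt and no reset: what is moved stays moved. The work goes in short steps, Python scripts to look and compute and a tool call to move; the robot and the scene stay as the last step left them, time stands still between calls to the robot, and variables do not carry over. Pictures are saved under pics/ and viewed, and the job is handed in when it is done.

Besides the shell and the picture viewer there is one more tool, called after "Call:" by a JSON object that holds its "method" and its "body", one argument or row to a line. carry_out: Moves the arm, as the interface text tells. Its arguments: {"type":"object","properties":{"increments":{"type":"array"},"newtons":{"type":"number"}},"required":["increments"]}

```bash
mkdir -p pics; cat > h.py <<'E'
import numpy as np, cv2
from scipy.spatial.transform import Rotation as R
from workcell import arm, imaging
def save(p,n): cv2.imwrite('pics/'+n,p['img'][:,:,::-1])
def rot(a):
    a=np.array(a,float)
    if a.shape==(3,3): return a
    return (R.from_rotvec(a) if a.size==3 else R.from_quat(a)).as_matrix()
def world(p,u,v,fish=False,z=None):
    u=np.asarray(u,float);v=np.asarray(v,float)
    if z is None: z=p['z_map'][v.astype(int),u.astype(int)]
    x=(u-p['cx'])/p['fx'];y=(v-p['cy'])/p['fy']
    if fish:
        r=np.hypot(x,y)+1e-9; t=np.tan(r)/r; x=x*t;y=y*t
    c=np.stack([x*z,-y*z,-z*np.ones_like(x)],-1)
    return c@rot(p['attitude']).T+np.array(p['origin'])
E
python3 - <<'E'
from h import *
s=arm.read_state();print(s)
for n in ['scene','top','wrist']:
    p=imaging.grab_frame(n);save(p,n+'0.png')
    print(n,{k:v for k,v in p.items() if k not in('img','z_map')})
    np.save(n+'0.npy',p,allow_pickle=True)
    for t in ['key','key_stand','balance','socket_mouth','pan_top','hut','bolt_tip','bank_tall','bank_flat','beaker']:
        for q in imaging.spot_point(p,t)[:3]: print(t,q['point'],round(q['conf'],2),end=' ')
        print()
E
```

```text
{'clock': 0.0, 'qpos': array([-1.1856906 ,  0.31174648,  0.01398187,  1.51303638, -0.00439721,
        1.31920682, -0.02723721]), 'qvel': array([-0.00052306, -0.00038189, -0.00128497,  0.0002317 ,  0.00031381,
       -0.00020359,  0.00112246]), 'joint_torque': array([ 3.38815053e-04, -3.79920423e+01,  1.46320984e-01, -2.30585933e+01,
        1.24121457e-02,  1.35907313e-02, -1.95060778e-06]), 'eef_pos': array([0.22734968, 0.4999678 , 0.21131804]), 'eef_rot': array([-1.38277749, -0.88795295,  0.8911337 ]), 'ft_force': array([0.15814546, 0.44452849, 0.11208121]), 'wrist_torque': array([ 0.03106018, -0.04824082, -0.00237011]), 'opening': 1.002773763764415}
scene {'fx': 532.7314024213663, 'fy': 532.7314024213663, 'cx': 269.48951322540006, 'cy': 213.12399737992763, 'origin': array([ 1.40589342, -0.87235423,  1.03242693]), 'attitude': array([0.88391051, 0.37462664, 0.74371718]), 'shot': 1}
key [166.7, 343.6] 0.8 key [165.2, 297.3] 0.79 
key_stand [160.7, 299.5] 0.67 
balance [275.7, 272.0] 0.89 balance [295.9, 236.6] 0.48 
socket_mouth [246.3, 261.0] 0.45 
pan_top [294.0, 238.8] 0.59 
hut 
[... 618 characters left out ...]
2] 0.49 socket_mouth [297.3, 176.7] 0.44 
pan_top [282.0, 176.4] 0.56 pan_top [145.6, 220.4] 0.47 
hut [196.5, 293.6] 0.97 hut [188.8, 242.4] 0.64 
bolt_tip [295.9, 175.3] 0.47 
bank_tall [185.8, 201.5] 0.8 
bank_flat [346.6, 170.0] 0.74 bank_flat [146.7, 221.0] 0.69 
beaker [389.4, 143.8] 0.77 beaker [309.2, 182.0] 0.7 beaker [295.1, 172.4] 0.69 
wrist {'fx': 325.19226210127806, 'fy': 325.19226210127806, 'cx': 279.70075919938813, 'cy': 213.47948404580765, 'origin': array([0.15524414, 0.53376859, 0.37379187]), 'attitude': array([-0.27699424, -0.17872177,  1.13497608]), 'shot': 3}

key_stand [21.9, 410.1] 0.47 



hut [213.0, 364.0] 0.78 hut [141.7, 297.7] 0.61 


bank_flat [306.1, 367.8] 0.8
```

View pics/scene0.png

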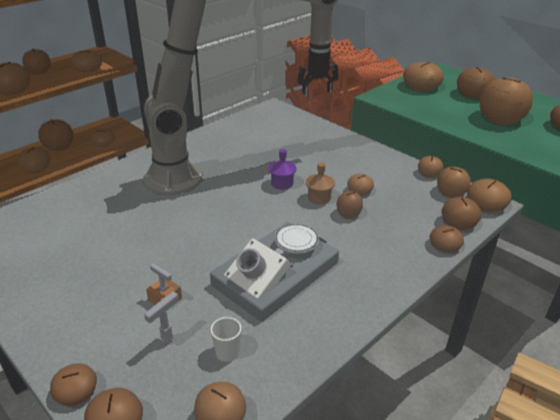

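View pics/top0.png

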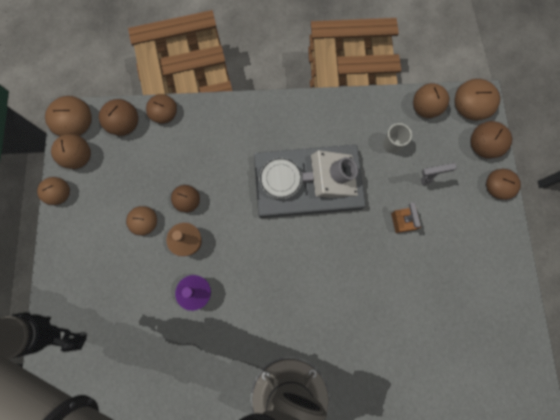

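View pics/wrist0.png

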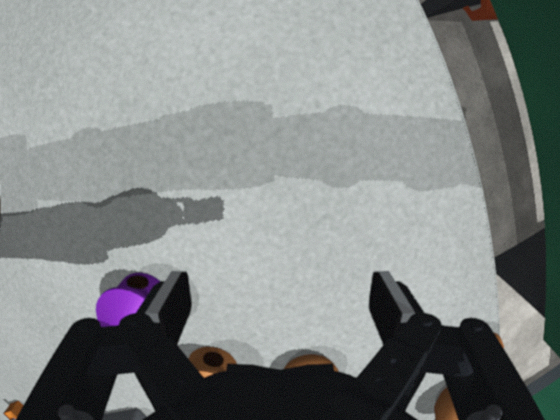

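```bash
python3 - <<'E'
from h import *
t=np.load('top0.npy',allow_pickle=True).item(); s=np.load('scene0.npy',allow_pickle=True).item()
a=cv2.resize(t['img'][115:245,240:470],None,fx=3.4,fy=3.4,interpolation=cv2.INTER_CUBIC)
cv2.imwrite('pics/t1.png',a[:,:,::-1])
b=cv2.resize(s['img'][215:365,130:350],None,fx=3.6,fy=3.6,interpolation=cv2.INTER_CUBIC)
cv2.imwrite('pics/s1.png',b[:,:,::-1])
P=[]
for p in (t,s):
    v,u=np.mgrid[0:420,0:560]; W=world(p,u,v); W[p['z_map']==0]=np.nan; P.append(W)
np.save('clouds.npy',np.array(P))
for n,W in zip('ts',P):
    print(n)
    def st(m,name):
        q=W[m]; print(name,len(q),np.round(np.median(q,0),4),np.round(q.min(0),3),np.round(q.max(0),3))
    x,y,z=W[...,0],W[...,1],W[...,2]
    print('table', np.nanmedian(z[(x>.3)&(x<.8)&(abs(y)<.6)]))
    img=(t if n=='t' else s)['img'].astype(int)
    br=(x>0.1)&(x<.8)&(y>.1)&(y<.7)
    pur=br&(img[...,2]>img[...,1]*1.6)&(z>.01); st(pur,'purple')
    og=br&(img[...,0]>img[...,2]*1.4)&(z>.01)
    k,l,sta,c=cv2.connectedComponentsWithStats(og.astype(np.uint8))
    for i in range(1,k):
        if sta[i,4]>30: st(l==i,'pot%d %s'%(i,c[i]))
E
```

```text
t
table -0.00025818643873343206
purple 937 [0.2966 0.25   0.0755] [0.252 0.208 0.06 ] [0.344 0.302 0.137]
pot1 [117.76146789 131.06422018] 109 [0.7954 0.4922 0.0519] [0.789 0.466 0.03 ] [0.8   0.529 0.067]
pot2 [ 70.02090909 149.79545455] 1100 [0.729  0.6243 0.0739] [0.684 0.585 0.023] [0.8   0.69  0.095]
pot3 [ 55.25314183 190.62298025] 557 [0.6119 0.671  0.0518] [0.576 0.643 0.022] [0.658 0.7   0.069]
pot4 [184.8777969 198.232358 ] 581 [0.566  0.2794 0.0689] [0.532 0.246 0.035] [0.61  0.324 0.084]
pot5 [141.29080119 220.31008902] 674 [0.5104 0.4112 0.0496] [0.472 0.375 0.028] [0.554 0.457 0.06 ]
pot6 [183.50718232 239.25745856] 905 [0.4418 0.2769 0.0751] [0.401 0.236 0.013] [0.494 0.33  0.138]
s
table -0.00031815418698277753
purple 565 [0.3158 0.2368 0.0701] [0.254 0.202 0.01 ] [0.351 0.3   0.135]
pot30 [445.82965578 176.69196823] 1133 [0.7369 0.6232 0.0553] [0.583 0.578 0.01 ] [0.8   0.699 0.096]
pot31 [319.71021021 185.46996997] 666 [0.4666 0.2633 0.0692] [0.404 0.227 0.01 ] [0.502 0.331 0.136]
pot32 [354.37179487 193.93589744] 858 [0.5621 0.2951 0.0508] [0.483 0.238 0.012] [0.621 0.45  0.082]
```

View pics/t1.png

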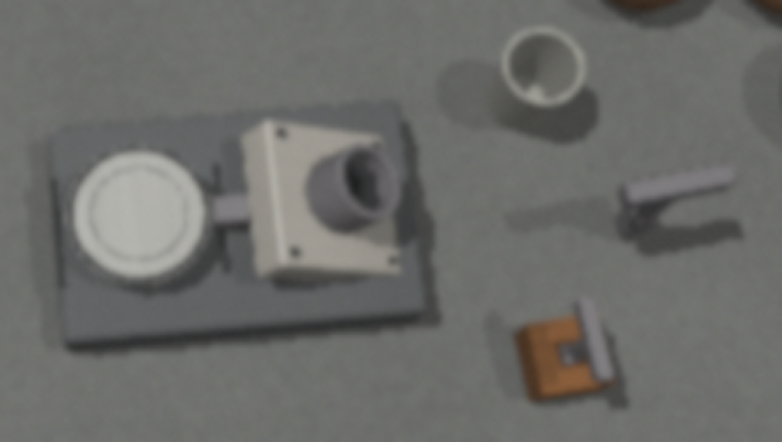

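View pics/s1.png

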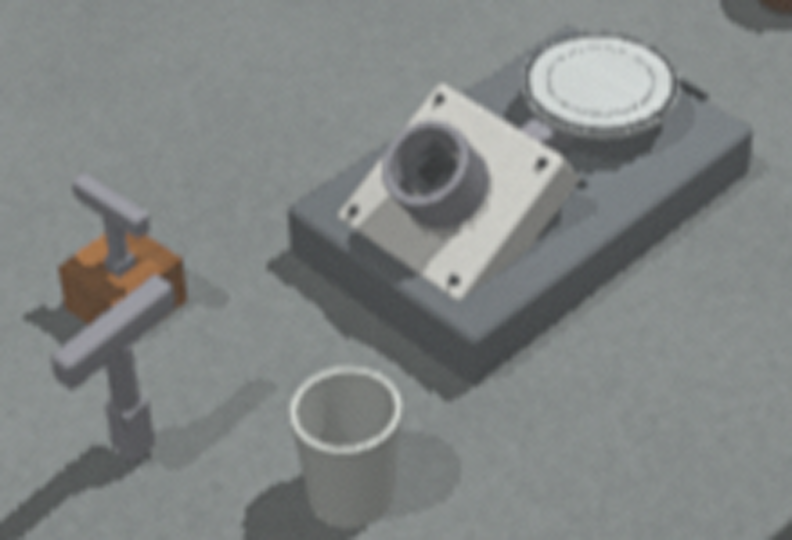

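```bash
python3 - <<'E'
from h import *
P=np.load('clouds.npy')
t=np.load('top0.npy',allow_pickle=True).item(); s=np.load('scene0.npy',allow_pickle=True).item()
def rect(q):
    r=cv2.minAreaRect((q[:,:2]*1000).astype(np.float32)); return np.round(r[0],1),np.round(r[1],1),round(r[2],1)
for n,W,p in zip('ts',P,(t,s)):
    x,y,z=W[...,0],W[...,1],W[...,2]; img=p['img'].astype(int)
    print('==',n)
    m=(abs(z-.05)<.004)&(x>.35)&(x<.75)&(abs(y)<.3)
    k,l,sta,c=cv2.connectedComponentsWithStats(m.astype(np.uint8)); i=1+np.argmax(sta[1:,4])
    print('housing',rect(W[l==i]),np.median(z[l==i]))
    # stand and keys
    m=(x>.3)&(x<.8)&(y<-.15)&(y>-.55)&(z>.01)
    k,l,sta,c=cv2.connectedComponentsWithStats(m.astype(np.uint8))
    for i in range(1,k):
        if sta[i,4]>40:
            q=W[l==i]; print('comp',c[i],sta[i,4],np.round(q.min(0),3),np.round(q.max(0),3))
    for zl,zh,nm in((.097,.115,'bar100-112'),(.037,.05,'z44')):
        mm=m&(z>zl)&(z<zh)
        k,l,sta,c=cv2.connectedComponentsWithStats(mm.astype(np.uint8))
        for i in range(1,k):
            if sta[i,4]>15: q=W[l==i]; print(nm,sta[i,4],rect(q),np.round(np.median(q,0),4),np.round(q[:,2].max(),4))
    # pan
    m=(abs(z-.084)<.005)&(x>.35)&(x<.75)&(y>-.05)&(y<.2)&(img.min(-1)>100)
    k,l,sta,c=cv2.connectedComponentsWithStats(m.astype(np.uint8))
    for i in range(1,k):
        if sta[i,4]>100:
            q=W[l==i]; print('pan',sta[i,4],np.round(q.mean(0),4),rect(q),'enc',cv2.minEnclosingCircle((q[:,:2]*1000).astype(np.float32)),'cm',np.median(q[:,2]))
    # high stuff on balance
    m=(z>.118)&(x>.35)&(x<.75)&(y>-.2)&(y<.1)
    q=W[m]; print('collar high',len(q),np.round(q.min(0),3),np.round(q.max(0),3))
E
```

```text
== t
housing (array([613.7, -85.1]), array([198.9, 319.1]), 2.4) 0.04908852995862856
comp [397.12007505 137.62288931] 533 [ 0.694 -0.398  0.01 ] [ 0.765 -0.327  0.089]
comp [346.39339184 179.1011874 ] 1937 [ 0.517 -0.25   0.01 ] [ 0.719 -0.15   0.14 ]
comp [435.50677507 172.54200542] 369 [ 0.586 -0.493  0.01 ] [ 0.616 -0.401  0.136]
comp [406.10186757 219.21561969] 589 [ 0.445 -0.405  0.01 ] [ 0.513 -0.334  0.113]
bar100-112 195 (array([ 622.7, -199.3]), array([55.9, 49.6]), 53.1) [ 0.6263 -0.2002  0.1064] 0.1149
bar100-112 60 (array([ 592.2, -167.8]), array([49.4, 16.6]), 59.0) [ 0.5914 -0.1622  0.1073] 0.115
bar100-112 146 (array([ 479.3, -368.6]), array([68.9, 15.2]), 6.3) [ 0.4785 -0.3672  0.1071] 0.1133
z44 46 (array([ 744.9, -373.8]), array([55.9, 21.8]), 53.7) [ 0.749  -0.3838  0.0436] 0.0497
z44 19 (array([ 719. , -335.2]), array([37.6,  6.9]), 21.8) [ 0.7156 -0.3328  0.044 ] 0.0496
z44 654 (array([ 618.3, -196.9]), array([199.5, 100. ]), 2.0) [ 0.5717 -0.2179  0.0478] 0.05
z44 20 (array([ 593.5, -444.5]), array([24.9, 12.2]), 62.0) [ 0.5937 -0.4386  0.0453] 0.05
z44 316 (arr
[... 948 characters left out ...]
z44 843 (array([ 624.1, -199.4]), array([202.2, 103.3]), 2.0) [ 0.6634 -0.2305  0.0476] 0.05
z44 367 (array([ 483.3, -371.9]), array([67.1, 70.9]), 1.3) [ 0.4895 -0.3786  0.0428] 0.0497
z44 46 (array([ 611.8, -455. ]), array([28.8, 20.2]), 52.1) [ 0.6149 -0.4558  0.0431] 0.05
z44 84 (array([ 714.3, -351.4]), array([50. , 18.3]), 53.2) [ 0.7116 -0.3484  0.0443] 0.0499
z44 82 (array([ 752.2, -380.1]), array([58.9, 23. ]), 49.3) [ 0.7589 -0.3843  0.0448] 0.0499
pan 870 [ 0.6173 -0.0008  0.0831] (array([616.2,   4.8]), array([109.3, 126.9]), 89.7) enc ((615.3908081054688, -1.5895733833312988), 64.22169494628906) cm 0.08301264467355118
collar high 151 [ 0.592 -0.2    0.118] [ 0.658 -0.159  0.14 ]
```

```bash
python3 - <<'E'
from h import *
s=arm.read_state(); print(np.round(rot(s['eef_rot']),3))
P=np.load('clouds.npy')
t=np.load('top0.npy',allow_pickle=True).item(); sc=np.load('scene0.npy',allow_pickle=True).item()
from scipy.optimize import least_squares
for n,W in zip('ts',P):
    x,y,z=W[...,0],W[...,1],W[...,2]
    # panel plane: points white
    img=(t if n=='t' else sc)['img'].astype(int)
    c=np.array([.618,-.165]); 
    m=(abs(x-c[0])<.07)&(y<-.07)&(y>-.25)&(z>.055)&(z<.113)
    q=W[m]; best=0
    rng=np.random.default_rng(0)
    for _ in range(2000):
        a=q[rng.choice(len(q),3,replace=False)]; nn=np.cross(a[1]-a[0],a[2]-a[0]); L=np.linalg.norm(nn)
        if L<1e-7: continue
        nn/=L
        if abs(nn[2])<.6: continue
        k=(abs((q-a[0])@nn)<.0015).sum()
        if k>best: best=k;bn=nn;ba=a[0]
    inl=q[abs((q-ba)@bn)<.002]; cm=inl.mean(0); nn=np.linalg.svd(inl-cm)[2][2]; nn*=np.sign(nn[2])
    print(n,len(q),best,'normal',np.round(nn,3),'lean',np.degrees(np.arccos(nn[2])),'centroid',np.round(cm,4))
    # collar rim: points 46mm above the plane
    m=(abs(x-c[0])<.09)&(y<-.07)&(y>-.28)
    q=W[m]; h=(q-cm)@nn
    rim=q[(abs(h-.046)<.003)]
    e1=np.cross([0,0,1],nn);e1/=np.linalg.norm(e1);e1*=np.sign(e1[0]);e2=np.cross(nn,e1)
    uv=np.c_[(rim-cm)@e1,(rim-cm)@e2]
    f=least_squares(lambda p:np.maximum(0,np.abs(np.hypot(*(uv-p).T)-.0305)-.0035),np.median(uv,0))
    cc=cm+f.x[0]*e1+f.x[1]*e2+.046*nn
    r=np.hypot(*(uv-f.x).T)
    print('rim n',len(rim),'center',np.round(cc,4),'r',np.percentile(r,[2,50,98]),'h max',np.percentile(h,99),'mouth',np.round(cc-.014*nn,4),'e1',e1)
E
```

```text
[[ 0.414  0.    -0.91 ]
 [ 0.91   0.     0.414]
 [ 0.    -1.    -0.   ]]
t 1660 529 normal [ 0.019 -0.492  0.87 ] lean 29.50921177757064 centroid [ 0.6101 -0.1543  0.091 ]
rim n 127 center [ 0.6184 -0.1923  0.1222] r [0.02626443 0.03033864 0.03421067] h max 0.046422534735800984 mouth [ 0.6182 -0.1854  0.11  ] e1 [ 0.99927925  0.03796026 -0.        ]
s 1806 491 normal [ 0.02  -0.498  0.867] lean 29.8964843565261 centroid [ 0.634  -0.1689  0.0832]
rim n 154 center [ 0.623  -0.1956  0.1212] r [0.02599914 0.03032837 0.03395664] h max 0.047741619175780126 mouth [ 0.6227 -0.1886  0.1091] e1 [ 0.999183    0.04041449 -0.        ]
```

Call:
{"method": "carry_out", "body": {
  "increments": [
    [3.4,-5,2,0,0,4,-1],
    [6.8,-10,4,0,0,8,-1],
    [10.2,-15,5,0,0,12,-1],
    [13.6,-20,5,0,0,16,-1],
    [17,-25,5,0,0,20,-1],
    [20.4,-30,5,0,0,24,-1],
    [23.8,-35,5,0,0,28,-1],
    [27.2,-40,5,0,0,30,-1]
  ],
  "newtons": 80
}}

```text
clock: 2.65
eef_pos: [0.5006, 0.0992, 0.2627]
eef_rot: [-1.161, -1.283, 1.281]
ft_force: [1.3, 0.6, 0.3]
opening: 0.997
```

```bash
python3 - <<'E'
from h import *
s=arm.read_state(); print(s['clock'],s['eef_pos'],s['qpos'],'\n',np.round(rot(s['eef_rot']),3))
p=imaging.grab_frame('wrist');save(p,'w1.png');np.save('w1.npy',p,allow_pickle=True)
E
```

```text
2.65 [0.50058623 0.09922069 0.26273812] [-0.4955037   0.20732305  0.32628266  1.53393978 -0.06741786  1.4102399
  1.5044962 ] 
 [[-0.099  0.001 -0.995]
 [ 0.995  0.001 -0.099]
 [ 0.001 -1.    -0.001]]
```

View pics/w1.png

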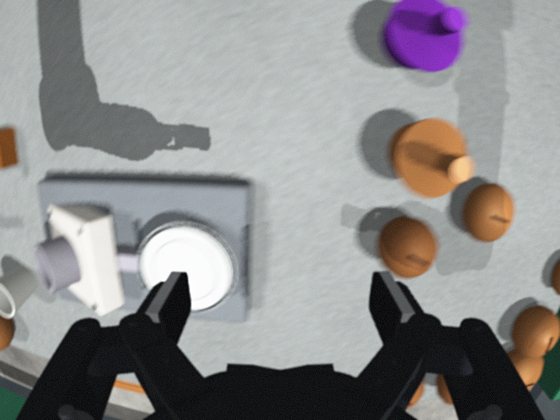

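```bash
cat >> h.py <<'E'
from scipy.optimize import least_squares
def cloud(p,fish=True):
    v,u=np.mgrid[0:420,0:560]; W=world(p,u,v,fish); W[p['z_map']==0]=np.nan; return W
def rect(q):
    r=cv2.minAreaRect((q[:,:2]*1000).astype(np.float32)); return np.round(r[0],1),np.round(r[1],1),round(r[2],1)
E
python3 - <<'E'
from h import *
p=np.load('w1.npy',allow_pickle=True).item()
W=cloud(p); x,y,z=W[...,0],W[...,1],W[...,2]; img=p['img'].astype(int)
print('table',np.nanmedian(z[40:160,220:340]))
m=(abs(z-.05)<.005)&(x>.35)&(x<.8)&(abs(y)<.3)
k,l,sta,c=cv2.connectedComponentsWithStats(m.astype(np.uint8)); i=1+np.argmax(sta[1:,4])
print('housing',rect(W[l==i]),np.median(z[l==i]))
m=(abs(z-.084)<.006)&(x>.5)&(x<.7)&(y>-.07)&(y<.08)
q=W[m];print('pan',len(q),cv2.minEnclosingCircle((q[:,:2]*1000).astype(np.float32)),np.median(q[:,2]))
m=(z>.112)&(abs(x-.45)<.08)&(abs(y-.28)<.08)
q=W[m]
f=least_squares(lambda a:np.linalg.norm(q-a,axis=1)-.0128,q.mean(0)-[0,0,.01]);print('hut finial',len(q),f.x,q.max(0))
m=(z>.058)&(z<.068)&(abs(x-.45)<.08)&(abs(y-.28)<.08)&(img[...,0]>img[...,2]*1.4)
q=W[m];print('eaves',len(q),cv2.minEnclosingCircle((q[:,:2]*1000).astype(np.float32)))
E
```

```text
table -0.00012129324650828055
housing (array([614.9, -85.3]), array([199.5, 320.4]), 2.5) 0.04986011518790229
pan 5889 ((611.82080078125, -4.63057804107666), 65.72884368896484) 0.08403203666724574
hut finial 652 [0.44725711 0.28360036 0.12420188] [0.45989406 0.29806096 0.13584723]
eaves 465 ((447.4277038574219, 284.5830993652344), 49.51132583618164)
```

Call:
{"method": "carry_out", "body": {
  "increments": [
    [0,-6,0,0,0,0,-1],
    [0,-12,0,0,0,0,-1],
    [0,-18,0,0,0,0,-1],
    [0,-24,0,0,0,0,-1],
    [0,-30,0,0,0,0,-1],
    [-1,-36,0,0,0,0,-1],
    [-2,-41,0,0,0,0,-1],
    [-2,-41,0,0,0,0,-1]
  ]
}}

```text
clock: 3.7
eef_pos: [0.4816, -0.3285, 0.2626]
eef_rot: [-1.185, -1.259, 1.271]
ft_force: [-0.8, 1.5, 0.8]
opening: 0.997
```

```bash
python3 - <<'E'
from h import *
s=arm.read_state(); print(s['clock'],s['eef_pos'],s['qpos'],'\n',np.round(rot(s['eef_rot']),3))
p=imaging.grab_frame('wrist');save(p,'w2.png');np.save('w2.npy',p,allow_pickle=True)
E
```

```text
3.7 [ 0.4815864  -0.32846413  0.26263859] [ 0.16432772  0.38436195  0.58162405  1.34854089 -0.20124579  1.45841387
  2.37656778] 
 [[-0.073  0.003 -0.997]
 [ 0.997 -0.013 -0.073]
 [-0.013 -1.    -0.002]]
```

View pics/w2.png

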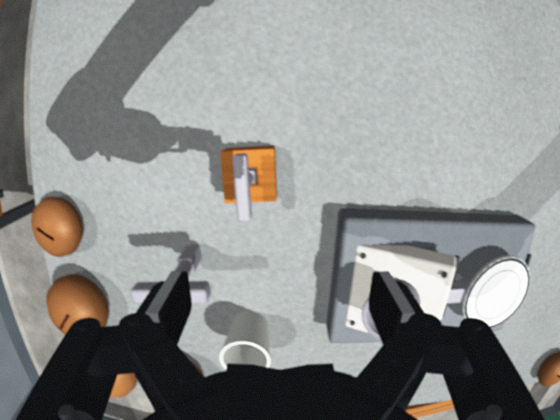

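```bash
cat > meas.py <<'E'
from h import *
def socket(p,fish=True,c=(.6185,-.187)):
    W=cloud(p,fish); x,y,z=W[...,0],W[...,1],W[...,2]
    m=(abs(x-c[0])<.07)&(y<-.09)&(y>-.25)&(z>.055)&(z<.113); q=W[m]; best=0
    rng=np.random.default_rng(0)
    for _ in range(1500):
        a=q[rng.choice(len(q),3,replace=False)]; nn=np.cross(a[1]-a[0],a[2]-a[0]); L=np.linalg.norm(nn)
        if L<1e-7: continue
        nn/=L
        if abs(nn[2])<.6: continue
        k=(abs((q-a[0])@nn)<.0015).sum()
        if k>best: best=k;bn=nn;ba=a[0]
    inl=q[abs((q-ba)@bn)<.002]; cm=inl.mean(0); nn=np.linalg.svd(inl-cm)[2][2]; nn*=np.sign(nn[2])
    m=(abs(x-c[0])<.09)&(y<-.07)&(y>-.28); q=W[m]; h=(q-cm)@nn
    rim=q[(abs(h-.046)<.003)]
    e1=np.cross([0,0,1],nn);e1/=np.linalg.norm(e1);e1*=np.sign(e1[0]);e2=np.cross(nn,e1)
    uv=np.c_[(rim-cm)@e1,(rim-cm)@e2]
    f=least_squares(lambda p:np.maximum(0,np.abs(np.hypot(*(uv-p).T)-.0305)-.0035),np.median(uv,0))
    cc=cm+f.x[0]*e1+f.x[1]*e2+.046*nn; r=np.hypot(*(uv-f.x).T)
    print('npl',best,'n',np.round(nn,3),'lean',np.degrees(np.arccos(nn[2])),'rim',len(rim),np.round(np.percentile(r,[2,50,98]),4),'yaw',np.degrees(np.arctan2(e1[1],e1[0])))
    print('mouth',np.round(cc-.014*nn,4)); return cc-.014*nn,nn,e1,e2,W
E
python3 - <<'E'
from meas import *
s=arm.read_state(); print(s['eef_pos'],np.abs(s['qvel']).max())
p=np.load('w2.npy',allow_pickle=True).item()
W=cloud(p); x,y,z=W[...,0],W[...,1],W[...,2]
socket(p)
r=(abs(x-.48)<.06)&(abs(y+.37)<.06)
for zl,zh in((.104,.114),(.040,.048)):
    q=W[r&(z>zl)&(z<zh)]; print(len(q),rect(q),np.round(q.mean(0),4),np.median(q[:,2]))
print('table',np.nanmedian(z[60:120,300:400]))
E
```

```text
[ 0.48368256 -0.32477307  0.26252761] 0.0589350610899567
npl 3175 n [ 0.019 -0.499  0.867] lean 29.934720934523714 rim 243 [0.0188 0.0294 0.0439] yaw 2.189153316127806
mouth [ 0.6437 -0.2258  0.0872]
905 (array([ 480.8, -369.9]), array([68.9, 14.4]), 6.1) [ 0.4796 -0.3697  0.1084] 0.10850822521378795
1939 (array([ 481. , -370.3]), array([64.8, 64.3]), 6.7) [ 0.4795 -0.3671  0.0438] 0.04385897496296953
table -0.0001547309046595613
```

Call:
{"method": "carry_out", "body": {
  "increments": [
    [-0.2,-4.5,0,0,0,2,-1],
    [-0.2,-4.5,-3,0,0,2,-1],
    [-0.2,-4.5,-6,0,0,2,-1],
    [-0.2,-4.5,-9,0,0,2,-1],
    [-0.2,-4.5,-9,0,0,2,-1],
    [-0.2,-4.5,-9,0,0,2,-1]
  ]
}}

```text
clock: 4.5
eef_pos: [0.4831, -0.3691, 0.1738]
eef_rot: [-1.165, -1.294, 1.299]
ft_force: [0.0, -0.7, 1.0]
opening: 0.997
```

```bash
python3 - <<'E'
from meas import *
s=arm.read_state(); print(s['eef_pos'],np.abs(s['qvel']).max(),'\n',np.round(rot(s['eef_rot']),4))
p=imaging.grab_frame('wrist')
W=cloud(p); x,y,z=W[...,0],W[...,1],W[...,2]
r=(abs(x-.48)<.06)&(abs(y+.37)<.06)
for zl,zh in((.104,.114),):
    q=W[r&(z>zl)&(z<zh)]; print(len(q),rect(q),np.round(q.mean(0),4),np.median(q[:,2]))
E
```

```text
[ 0.48306431 -0.36909464  0.17383459] 0.018301296749928912 
 [[-0.1153  0.0071 -0.9933]
 [ 0.9933 -0.01   -0.1154]
 [-0.0107 -0.9999 -0.0059]]
1664 (array([ 481. , -370.1]), array([70.2, 13.9]), 6.8) [ 0.4788 -0.3702  0.1085] 0.108611690820238
```

Call:
{"method": "carry_out", "body": {
  "increments": [
    [-0.2,-0.1,-2.5,0.6,0.4,0,-1],
    [-0.2,-0.1,-5,0.6,0.4,0,-1],
    [-0.2,-0.1,-7.4,0.6,0.4,0,-1],
    [-0.2,-0.1,-7.4,0.6,0.4,0,-1],
    [-0.2,-0.1,-7.4,0.6,0.4,0,1],
    [-0.2,-0.1,-7.4,0.6,0.4,0,1],
    [-0.2,-0.1,-7.4,0.6,0.4,0,1],
    [-0.2,-0.1,-7.4,0.6,0.4,0,1]
  ],
  "newtons": 100
}}

```text
clock: 5.55
eef_pos: [0.4813, -0.3709, 0.1008]
eef_rot: [-1.155, -1.294, 1.293]
ft_force: [0.2, -0.6, -0.5]
opening: 0.144
```

Call:
{"method": "carry_out", "body": {
  "increments": [
    [0,0,0,0,0,0,1],
    [0,0,0,0,0,0,1],
    [0,0,0,0,0,0,1]
  ]
}}

```text
clock: 5.92
eef_pos: [0.4813, -0.3709, 0.1008]
eef_rot: [-1.154, -1.294, 1.293]
ft_force: [-0.4, 0.8, -0.6]
opening: 0.001
```

```bash
python3 - <<'E'
from meas import *
s=arm.read_state(); print(s['eef_pos'],s['opening'],s['ft_force'],s['qpos'],'\n',np.round(rot(s['eef_rot']),4))
E
```

```text
[ 0.48132411 -0.37091727  0.10081743] 0.0012901281059347046 [-0.39773468  0.75962136 -0.58642629] [ 0.26642964  0.54655061  0.53882488  1.52469757 -0.29689831  1.15071662
  2.54815251] 
 [[-1.148e-01  1.600e-03 -9.934e-01]
 [ 9.934e-01 -9.000e-04 -1.148e-01]
 [-1.100e-03 -1.000e+00 -1.500e-03]]
```

```bash
python3 - <<'E'
from meas import *
for n in('wrist','scene'):
    p=imaging.grab_frame(n)
    if n=='scene': p={'img':cv2.resize(p['img'][180:380,80:350],None,fx=2.9,fy=2.9,interpolation=cv2.INTER_CUBIC)}
    save(p,n+'3.png')
E
```

```text
(no output)
```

View pics/wrist3.png

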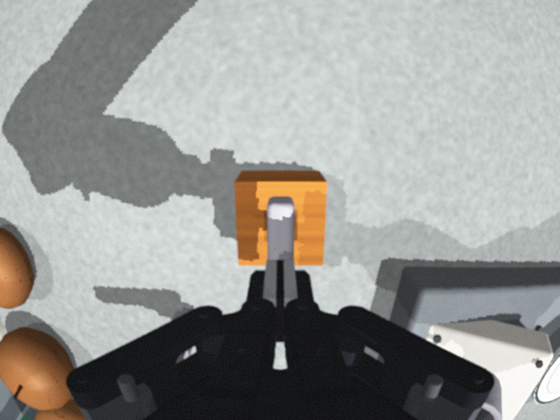

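View pics/scene3.png

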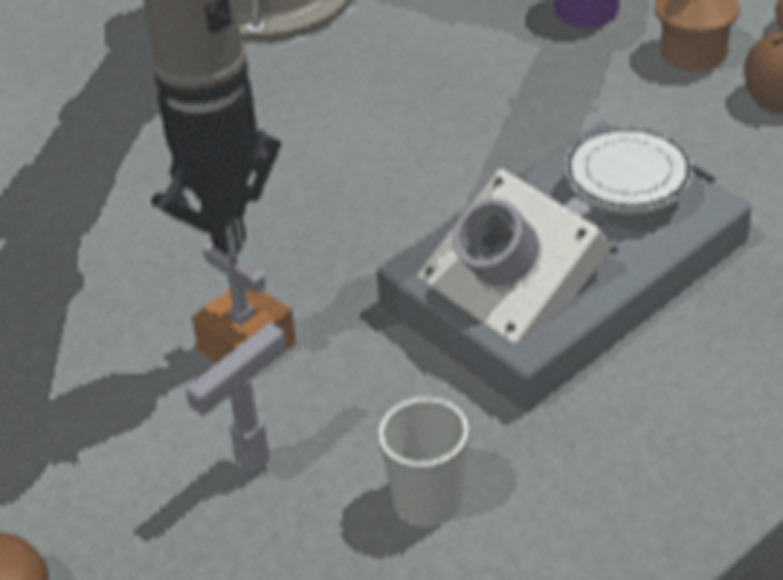

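```bash
python3 - <<'E'
from meas import *
p=imaging.grab_frame('wrist'); W=cloud(p)
for v in range(190,350,8): print(v,[tuple(np.round(W[v,u],3)) for u in (258,270,281,292,305)])
s=imaging.grab_frame('scene'); 
v0,u0=260,160
im=cv2.resize(s['img'][220:320,110:210],None,fx=6,fy=6,interpolation=cv2.INTER_NEAREST);cv2.imwrite('pics/s4.png',im[:,:,::-1])
t=imaging.grab_frame('top')
im=cv2.resize(t['img'][170:270,360:460],None,fx=6,fy=6,interpolation=cv2.INTER_NEAREST);cv2.imwrite('pics/t4.png',im[:,:,::-1])
S=cloud(s,False)
for v in range(250,300,4): print(v,[tuple(np.round(S[v,u],3)) for u in (155,158,161,164)])
E
```

```text
190 [(np.float64(0.457), np.float64(-0.388), np.float64(0.044)), (np.float64(0.456), np.float64(-0.38), np.float64(0.044)), (np.float64(0.455), np.float64(-0.372), np.float64(0.044)), (np.float64(0.455), np.float64(-0.365), np.float64(0.044)), (np.float64(0.453), np.float64(-0.356), np.float64(0.044))]
198 [(np.float64(0.463), np.float64(-0.388), np.float64(0.044)), (np.float64(0.448), np.float64(-0.379), np.float64(0.095)), (np.float64(0.446), np.float64(-0.374), np.float64(0.099)), (np.float64(0.46), np.float64(-0.364), np.float64(0.044)), (np.float64(0.459), np.float64(-0.355), np.float64(0.044))]
206 [(np.float64(0.469), np.float64(-0.387), np.float64(0.044)), (np.float64(0.449), np.float64(-0.379), np.float64(0.107)), (np.float64(0.448), np.float64(-0.373), np.float64(0.109)), (np.float64(0.447), np.float64(-0.368), np.float64(0.107)), (np.float64(0.465), np.float64(-0.354), np.float64(0.044))]
214 [(np.float64(0.475), np.float64(-0.386), np.float64(0.044)), (np.float64(0.452), np.float64(-0.378), np.float64(0.109)), (np.float64(0.452), np.float64(-0.373), np.float64(0.109)), (n
[... 7447 characters left out ...]
loat64(-0.393), np.float64(0.047)), (np.float64(0.484), np.float64(-0.387), np.float64(0.046)), (np.float64(0.487), np.float64(-0.38), np.float64(0.043)), (np.float64(0.491), np.float64(-0.374), np.float64(0.042))]
294 [(np.float64(0.489), np.float64(-0.4), np.float64(0.043)), (np.float64(0.494), np.float64(-0.394), np.float64(0.044)), (np.float64(0.498), np.float64(-0.388), np.float64(0.042)), (np.float64(0.506), np.float64(-0.383), np.float64(0.045))]
298 [(np.float64(0.49), np.float64(-0.402), np.float64(0.031)), (np.float64(0.506), np.float64(-0.402), np.float64(0.043)), (np.float64(0.512), np.float64(-0.397), np.float64(0.044)), (np.float64(0.595), np.float64(-0.433), np.float64(0.13))]
```

View pics/s4.png

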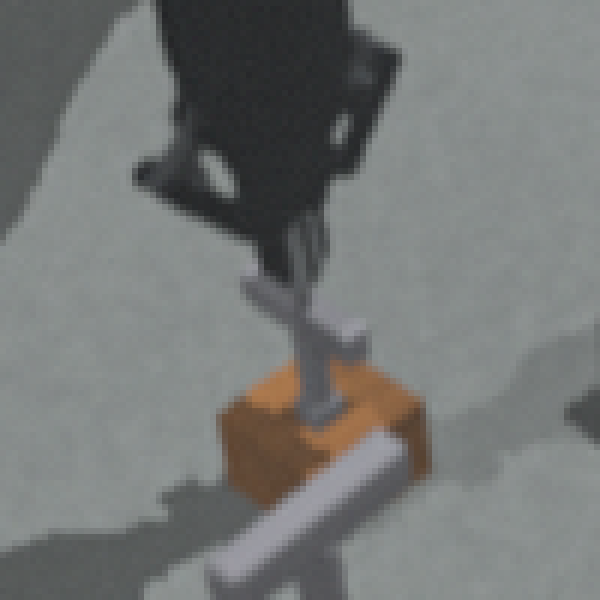

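View pics/t4.png

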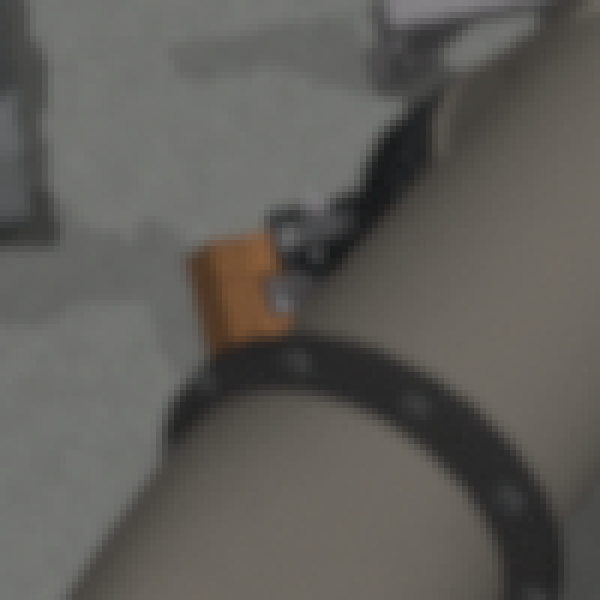

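Call:
{"method": "carry_out", "body": {
  "increments": [
    [0,0,0,0,0,0,-1],
    [0,0,0,0,0,0,-1],
    [0,0,0,0,0,0,-1],
    [0,0,0,0,0,0,-1],
    [0,0,0,0,0,0,-1],
    [0,0,-1.3,0,0,0,-1],
    [0,0,-2.6,0,0,0,-1],
    [0,0,-2.6,0,0,0,-1]
  ]
}}

```text
clock: 7.18
eef_pos: [0.48, -0.3697, 0.0726]
eef_rot: [-1.15, -1.293, 1.293]
ft_force: [-0.0, -0.4, -0.1]
opening: 0.997
```

```bash
python3 - <<'E'
from meas import *
s=arm.read_state(); print(s['eef_pos'],s['opening'],s['ft_force'],s['qpos'])
for n in('wrist','scene'):
    p=imaging.grab_frame(n); W=cloud(p,n=='wrist')
    m=p['img'].max(-1)<70
    q=W[m&(abs(W[...,0]-.48)<.05)&(abs(W[...,1]+.37)<.09)&(W[...,2]<.2)&(W[...,2]>.05)]
    print(n,len(q),np.percentile(q[:,2],[0,1,3,10]))
    if n=='scene': p={'img':cv2.resize(p['img'][200:330,80:240],None,fx=4,fy=4,interpolation=cv2.INTER_CUBIC)}
    save(p,n+'5.png')
E
```

```text
[ 0.48004349 -0.3696744   0.07259315] 0.9967616845801939 [-0.02541617 -0.38472055 -0.11287789] [ 0.2727549   0.57432193  0.52770018  1.55624981 -0.31231058  1.09861045
  2.56018115]
wrist 36636 [0.10465976 0.11266323 0.1210352  0.14771701]
scene 706 [0.10975955 0.11429852 0.12043848 0.13751714]
```

View pics/wrist5.png

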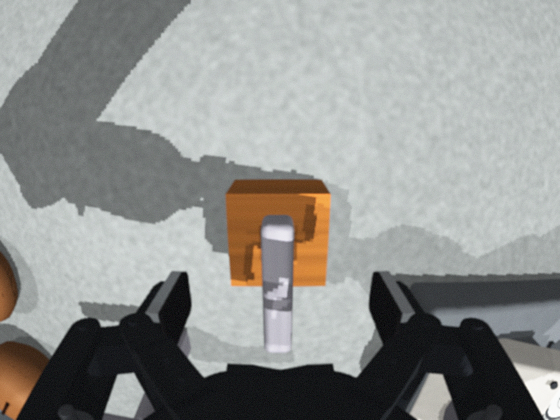

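View pics/scene5.png

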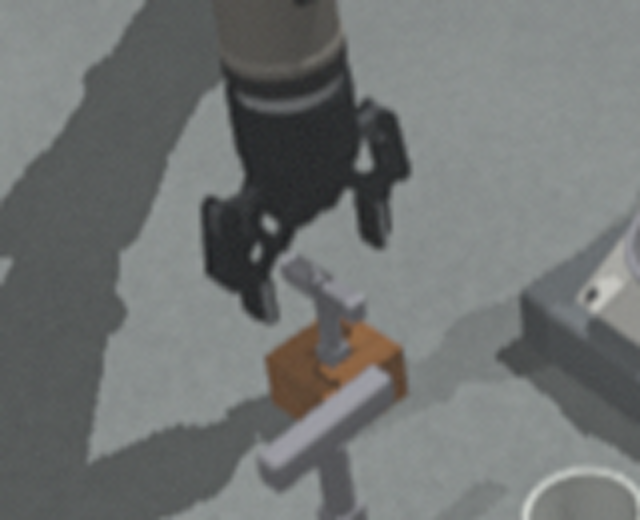

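Call:
{"method": "carry_out", "body": {
  "increments": [
    [0.1,0,-1.2,0,0,0,-1],
    [0.1,0,-1.2,0,0,0,-1],
    [0.1,0,-1.2,0,0,0,1],
    [0.1,0,-1.2,0,0,0,1],
    [0.1,0,-1.2,0,0,0,1],
    [0.1,0,-1.2,0,0,0,1],
    [0.1,0,-1.2,0,0,0,1],
    [0.1,0,-1.2,0,0,0,1]
  ],
  "newtons": 110
}}

```text
clock: 8.28
eef_pos: [0.4824, -0.371, 0.0628]
eef_rot: [-1.154, -1.294, 1.293]
ft_force: [-0.6, 1.2, 2.3]
opening: 0.142
```

```bash
python3 - <<'E'
from meas import *
s=arm.read_state(); print(s['eef_pos'],s['opening'],s['ft_force'],s['qpos'])
p=imaging.grab_frame('scene')
p={'img':cv2.resize(p['img'][200:330,80:240],None,fx=4,fy=4,interpolation=cv2.INTER_CUBIC)}
save(p,'s6.png')
E
```

```text
[ 0.48238066 -0.37097796  0.06276266] 0.14229719066524685 [-0.61732671  1.17708081  2.32872061] [ 0.27556696  0.58655459  0.52326984  1.56313175 -0.32006713  1.07639633
  2.56485924]
```

View pics/s6.png

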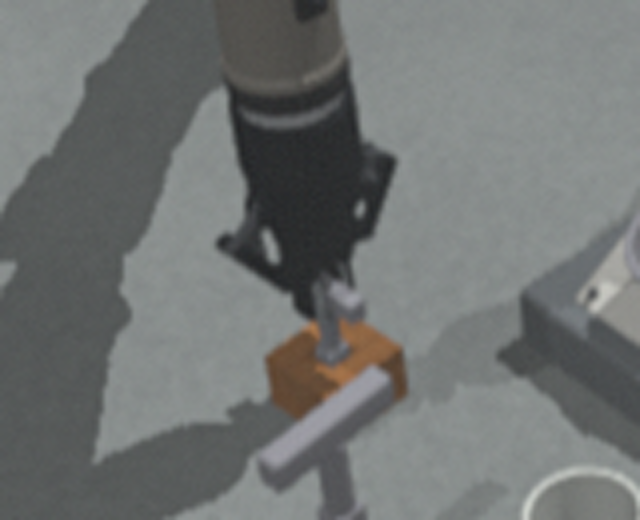

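Call:
{"method": "carry_out", "body": {
  "increments": [
    [0,0,0,0,0,0,1],
    [0,0,1.5,0,0,0,1],
    [0,0,4,0,0,0,1],
    [0,0,8,0,0,0,1],
    [0,0,12,0,0,0,1],
    [0,0,16,0,0,0,1],
    [0,0,16,0,0,0,1]
  ]
}}

```text
clock: 9.2
eef_pos: [0.4838, -0.3731, 0.2272]
eef_rot: [-1.163, -1.296, 1.295]
ft_force: [0.3, 0.2, -1.7]
opening: 0.143
```

```bash
python3 - <<'E'
from meas import *
s=arm.read_state(); print(s['eef_pos'],s['opening'],s['ft_force'],s['qpos'],np.round(rot(s['eef_rot']),4))
p=imaging.grab_frame('wrist');save(p,'w7.png');np.save('w7.npy',p,allow_pickle=True)
E
```

```text
[ 0.48377449 -0.37307723  0.22723916] 0.14302032550844326 [ 0.3448622   0.22930871 -1.74737271] [ 0.2556903   0.46024528  0.57350116  1.3322488  -0.24785831  1.40924185
  2.50400267] [[-0.1145  0.0081 -0.9934]
 [ 0.9934 -0.0063 -0.1145]
 [-0.0072 -0.9999 -0.0073]]
```

View pics/w7.png

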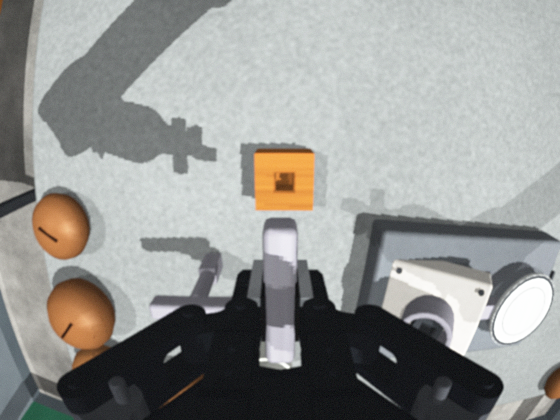

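```bash
python3 - <<'E'
from meas import *
s=arm.read_state(); Rt=rot(s['eef_rot']); o=s['eef_pos']
p=np.load('w7.npy',allow_pickle=True).item()
W=cloud(p); T=(W-o)@Rt
for v in range(222,372,10): print(v,[tuple(np.round(T[v,u]*1000,1)) for u in (270,280,290)])
m=(abs(T[...,0])<.006)&(T[...,2]>.012)&(T[...,2]<.034)&(T[...,1]>-.06)&(T[...,1]<-.03)
q=T[m];print(len(q),q.mean(0),'slope dy/dz',np.polyfit(q[:,2],q[:,1],1),'dx', np.polyfit(q[:,2],q[:,0],1))
sc=imaging.grab_frame('scene');np.save('sc7.npy',sc,allow_pickle=True)
S=cloud(sc,False); TS=(S-o)@Rt
m=(abs(TS[...,0])<.03)&(abs(TS[...,2])<.06)&(TS[...,1]>-.06)&(TS[...,1]<.08)
q=TS[m]; 
for a in np.arange(-.05,.08,.01):
    k=q[(q[:,1]>a)&(q[:,1]<a+.01)]
    if len(k): print(round(a,3),len(k),np.round(k.mean(0)*1000,1),np.round(k.min(0)*1000,1),np.round(k.max(0)*1000,1))
im=cv2.resize(sc['img'][180:310,80:240],None,fx=4,fy=4,interpolation=cv2.INTER_CUBIC);cv2.imwrite('pics/s7.png',im[:,:,::-1])
E
```

```text
222 [(np.float64(-4.5), np.float64(-40.7), np.float64(35.3)), (np.float64(-0.5), np.float64(-40.2), np.float64(35.1)), (np.float64(3.6), np.float64(-40.1), np.float64(35.0))]
232 [(np.float64(-4.3), np.float64(-47.8), np.float64(33.7)), (np.float64(-0.5), np.float64(-48.6), np.float64(34.0)), (np.float64(3.3), np.float64(-48.7), np.float64(34.1))]
242 [(np.float64(-4.3), np.float64(-49.8), np.float64(30.4)), (np.float64(-0.4), np.float64(-48.9), np.float64(30.0)), (np.float64(3.4), np.float64(-49.1), np.float64(30.1))]
252 [(np.float64(-4.3), np.float64(-48.7), np.float64(25.7)), (np.float64(-0.4), np.float64(-50.2), np.float64(26.4)), (np.float64(3.5), np.float64(-48.3), np.float64(25.5))]
262 [(np.float64(-4.4), np.float64(-49.4), np.float64(21.7)), (np.float64(-0.4), np.float64(-49.2), np.float64(21.6)), (np.float64(3.5), np.float64(-48.7), np.float64(21.3))]
272 [(np.float64(-4.5), np.float64(-48.2), np.float64(16.6)), (np.float64(-0.4), np.float64(-49.7), np.float64(17.4)), (np.float64(3.6), np.float64(-48.4), np.float64(16.7))]
282 [(np.float64(-4.5), np.float64(-49.6), np.floa
[... 1666 characters left out ...]
05 109 [ -4.7 -44.6 -15.3] [-22.8 -50.  -37.5] [ 17.8 -40.    6.3]
-0.04 68 [ -7.6 -35.2 -18.3] [-23.4 -39.9 -39.4] [ 19.1 -30.2   4.3]
-0.03 26 [-11.8 -26.3 -11.1] [-21.4 -30.  -34. ] [  4.4 -20.8   4.9]
-0.02 11 [ -3.4 -14.2  -7.4] [-11.2 -18.2 -10.1] [  3.9 -10.4  -4.7]
-0.01 22 [-4.2 -5.3 -5.5] [ -9.3  -9.9 -10.8] [ 1.4 -0.6  1.4]
0.0 19 [-4.1  5.  -5.4] [ -9.7   0.6 -10.6] [ 4. 10.  2.]
0.01 35 [-3.9 15.8 -6. ] [-11.3  10.3 -13.1] [ 7.6 19.8  4.7]
0.02 23 [-4.4 25.7 -5.2] [-10.9  20.  -11.1] [ 6.3 29.4  4.7]
0.03 30 [-4.7 34.6 -6.8] [-12.1  30.1 -13.6] [ 5.2 39.8  3.6]
0.04 19 [-4.  44.1 -5.9] [-10.2  40.8 -10.3] [ 5.2 49.5  5. ]
0.05 4 [-4.  51.6 -2.9] [-6.3 50.5 -6.5] [-0.5 52.6  5.4]
```

View pics/s7.png

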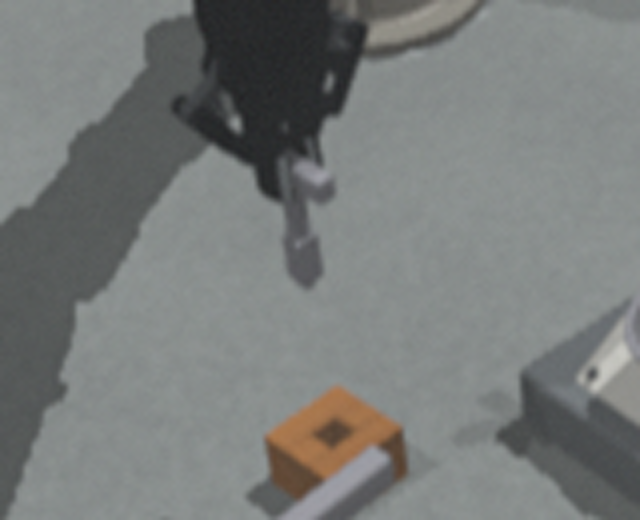

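```bash
cat > meas2.py <<'E'
from h import *
from scipy.optimize import least_squares
def socket(p,fish=True,c=np.array([.6188,-.1925,.1222]),n=np.array([.0205,-.4996,.866]),verbose=1):
    n=n/np.linalg.norm(n); W=cloud(p,fish); q=W.reshape(-1,3); q=q[np.isfinite(q[:,0])]
    # plane normal refine
    d=(q-c); h=d@n; r=np.linalg.norm(d-h[:,None]*n,axis=1)
    pl=q[(abs(h+.046)<.006)&(r>.036)&(r<.06)]
    cm=pl.mean(0); k=abs((pl-cm)@n); 
    for _ in range(5):
        cm=np.median(pl,0); n1=np.linalg.svd(pl-pl.mean(0))[2][2]; n1*=np.sign(n1[2]); e=(pl-pl.mean(0))@n1; pl=pl[abs(e)<.002+0*e]
    h0=(pl.mean(0)-c)@n1
    e1=np.cross([0,0,1],n);e1/=np.linalg.norm(e1);e1*=np.sign(e1[0]);e2=np.cross(n,e1)
    # known normal n used for the rest
    base=pl.mean(0)
    h=(q-base)@n; d=q-c; r=np.linalg.norm(d-(d@n)[:,None]*n,axis=1)
    top=q[(abs(h-.046)<.0035)&(r<.042)]
    out=q[(h>.008)&(h<.042)&(r>.028)&(r<.040)]
    def uv(a): return np.c_[(a-c)@e1,(a-c)@e2]
    a,b=uv(top),uv(out)
    def res(x):
        ra=np.hypot(*(a-x[:2]).T); rb=np.hypot(*(b-x[:2]).T)
        return np.r_[np.maximum(0,abs(ra-.0305)-.0035),rb-.034]
    f=least_squares(res,[0,0],loss='soft_l1',f_scale=.001)
    x=f.x; cc=c+x[0]*e1+x[1]*e2; cc=cc-((cc-base)@n-.046)*n
    if verbose: print('plane',len(pl),np.round(n1,3),'lean',round(np.degrees(np.arccos(n1[2])),2),'az',round(np.degrees(np.arctan2(n1[0],-n1[1])),2),'top',len(top),'rimh',np.round(np.median((top-base)@n),4),'out',len(out),'rim',np.round(cc,4),'mouth',np.round(cc-.014*n,4), 'res',np.round(np.std(res(x)),5))
    return cc-.014*n,n1,W,e1,e2
E
python3 - <<'E'
from meas2 import *
for f,fi in(('w1',1),('w2',1),('w7',1),('top0',0),('scene0',0),('sc7',0)):
    p=np.load(f+'.npy',allow_pickle=True).item(); print(f); socket(p,fi)
E
```

```text
w1
plane 992 [ 0.021 -0.5    0.866] lean 30.02 az 2.38 top 370 rimh 0.0453 out 1337 rim [ 0.6203 -0.1939  0.1223] mouth [ 0.62   -0.1869  0.1102] res 0.00185
w2
plane 2097 [ 0.022 -0.5    0.866] lean 30.01 az 2.49 top 249 rimh 0.0455 out 142 rim [ 0.6191 -0.192   0.1234] mouth [ 0.6188 -0.185   0.1113] res 0.00206
w7
plane 2491 [ 0.02  -0.5    0.866] lean 30.01 az 2.28 top 416 rimh 0.0456 out 728 rim [ 0.6203 -0.1938  0.1223] mouth [ 0.62   -0.1868  0.1102] res 0.00038
top0
plane 346 [ 0.023 -0.498  0.867] lean 29.88 az 2.65 top 133 rimh 0.0454 out 243 rim [ 0.6192 -0.1935  0.1215] mouth [ 0.619  -0.1865  0.1094] res 0.0021
scene0
plane 357 [ 0.023 -0.498  0.867] lean 29.93 az 2.68 top 168 rimh 0.0456 out 181 rim [ 0.6221 -0.1953  0.1215] mouth [ 0.6218 -0.1883  0.1093] res 0.00108
sc7
plane 371 [ 0.024 -0.497  0.868] lean 29.82 az 2.75 top 168 rimh 0.046 out 182 rim [ 0.6221 -0.1953  0.1214] mouth [ 0.6218 -0.1883  0.1093] res 0.00125
```

```bash
cat > plan.py <<'E'
from h import *
n=np.array([.021,-.4996,.866]); n/=np.linalg.norm(n)
mouth=np.array([.6200,-.1869,.1102])
e1=np.cross([0,0,1],n);e1/=np.linalg.norm(e1);e1*=np.sign(e1[0]);e2=np.cross(n,e1)
KT=np.array([-.0004,.0503,.0004])  # key tip in tool frame
def goalR(theta):  # key x: balance x rotated clockwise theta about n ; tool z=-keyx, tool y=-n
    kx=np.cos(theta)*e1-np.sin(theta)*e2
    z=-kx; y=-n; x=np.cross(y,z); return np.c_[x,y,z]
def plan(theta,h,off=(0,0),KT=KT,s=None):
    s=s or arm.read_state(); Rt=rot(s['eef_rot']); G=goalR(theta)
    tip=mouth+h*n+off[0]*e1+off[1]*e2
    tcp=tip-G@KT
    d=tcp-s['eef_pos']; rv=R.from_matrix(G@Rt.T).as_rotvec(degrees=True)
    print('d cm',np.round(d*100,2),'rot deg',np.round(rv,2),'tcp',np.round(tcp,4))
E
python3 - <<'E'
from plan import *
plan(.15,.13)
s=arm.read_state();Rt=rot(s['eef_rot']);p=np.load('w7.npy',allow_pickle=True).item()
print('cam in tool',(p['origin']-s['eef_pos'])@Rt,'look',-rot(p['attitude'])[:,2]@Rt)
E
```

```text
d cm [14.22  9.41  4.39] rot deg [ 29.75   4.66 -12.46] tcp [ 0.6242 -0.2767  0.2665]
cam in tool [-0.00074645 -0.16555377  0.07890941] look [-0.00615841  0.94977607 -0.31286975]
```

Call:
{"method": "carry_out", "body": {
  "increments": [
    [2,1.5,1.5,5,0.8,-2,1],
    [4,3,3,10,1.6,-4,1],
    [6.5,4.5,4.4,15,2.4,-6,1],
    [9,6,4.4,20,3.2,-8,1],
    [11.5,7.5,4.4,25,4,-10,1],
    [14.2,9.4,4.4,29.8,4.7,-12.5,1],
    [14.2,9.4,4.4,29.8,4.7,-12.5,1],
    [14.2,9.4,4.4,29.8,4.7,-12.5,1]
  ]
}}

```text
clock: 10.3
eef_pos: [0.623, -0.2777, 0.2655]
eef_rot: [-0.833, -1.297, 0.772]
ft_force: [-0.1, -0.3, -2.6]
opening: 0.145
```

```bash
python3 - <<'E'
from plan import *
from meas2 import socket
s=arm.read_state();print(s['eef_pos'],s['qpos'],s['ft_force'],s['opening'])
plan(.15,.13)
p=imaging.grab_frame('wrist');save(p,'w8.png');np.save('w8.npy',p,allow_pickle=True)
print(imaging.spot_point(p,'socket_mouth'))
socket(p)
E
```

```text
[ 0.62297305 -0.27768398  0.26552235] [ 0.55654134  0.90903887  0.2265943   0.53441306 -0.61373544  2.03212917
  2.00130821] [-0.08508219 -0.3458596  -2.55517098] 0.14528954957918405
d cm [0.13 0.1  0.1 ] rot deg [-0.   -0.19  0.08] tcp [ 0.6242 -0.2767  0.2665]
[{'point': [276.3, 183.6], 'conf': 0.74}]
plane 3979 [ 0.021 -0.499  0.866] lean 29.96 az 2.4 top 1131 rimh 0.0457 out 461 rim [ 0.618  -0.192   0.1234] mouth [ 0.6177 -0.185   0.1113] res 0.00193
```

View pics/w8.png

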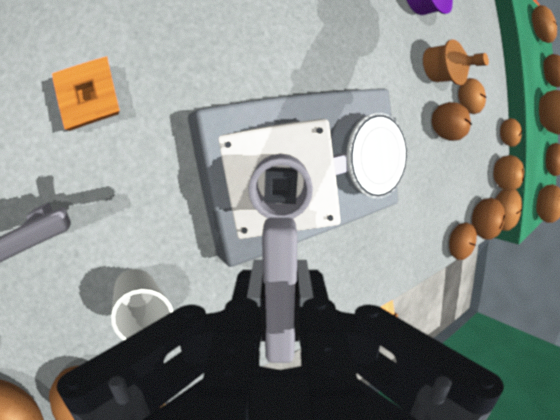

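```bash
cat > rectify.py <<'E'
from plan import *
def rectify(p,name,half=.032,h=0.,N=600):
    g=np.linspace(-half,half,N); a,b=np.meshgrid(g,-g)
    X=mouth+a[...,None]*e1+b[...,None]*e2+h*n
    C=(X-np.array(p['origin']))@rot(p['attitude'])
    x,y,z=C[...,0],-C[...,1],-C[...,2]
    r=np.hypot(x,y); th=np.arctan2(r,z); k=p['fx']*th/np.maximum(r,1e-9)
    im=cv2.remap(p['img'],(p['cx']+k*x).astype(np.float32),(p['cy']+k*y).astype(np.float32),cv2.INTER_CUBIC)
    im=np.clip(im.astype(float)*1.8,0,255).astype(np.uint8)
    cv2.line(im,(N//2-8,N//2),(N//2+8,N//2),(255,0,0));cv2.line(im,(N//2,N//2-8),(N//2,N//2+8),(255,0,0))
    cv2.imwrite('pics/'+name,im[:,:,::-1]); return im
E
python3 - <<'E'
from rectify import *
p=np.load('w8.npy',allow_pickle=True).item()
rectify(p,'r8.png')
E
```

```text
(no output)
```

View pics/r8.png

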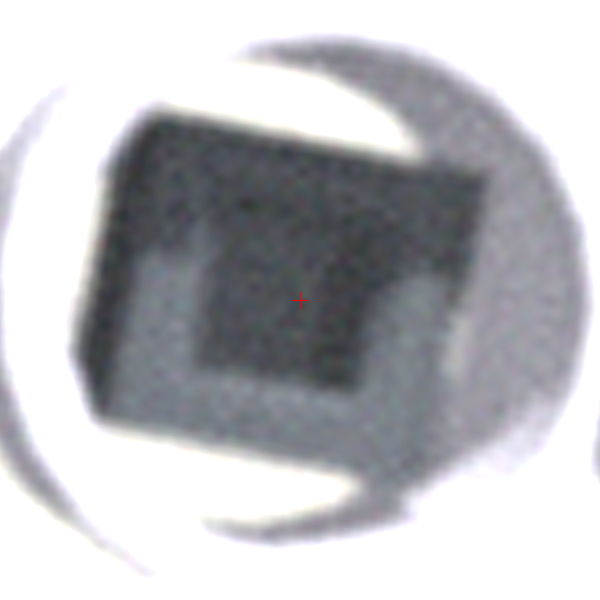

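```bash
python3 - <<'E'
from rectify import *
from meas2 import *
p=np.load('w8.npy',allow_pickle=True).item()
im=rectify(p,'r8b.png',half=.045,h=.014)
im=cv2.imread('pics/r8b.png')
for r in(27,34): cv2.circle(im,(300,300),int(r/90*600),(0,255,0),1)
cv2.imwrite('pics/r8b.png',im)
W=cloud(p).reshape(-1,3); W=W[np.isfinite(W[:,0])]
d=W-mouth; h=d@n; a=d@e1;b=d@e2
m=(abs(h-.014)<.002)&(np.hypot(a,b)<.042)
A=np.c_[a,b][m]; print(m.sum(), np.percentile(A,[1,99],axis=0)*1000)
f=least_squares(lambda x:np.maximum(0,abs(np.hypot(*(A-x).T)-.0305)-.0035),[0,0],loss='soft_l1',f_scale=.0005);print('rim off mm',f.x*1000)
c=A-f.x; ang=np.degrees(np.arctan2(c[:,1],c[:,0])); r=np.hypot(*c.T)*1000
for k in range(-180,180,30):
    w=(ang>=k)&(ang<k+30)
    if w.sum(): print(k,w.sum(),np.round(np.percentile(r[w],[3,97]),1))
# bar now, in tool frame
s=arm.read_state();Rt=rot(s['eef_rot']);T=(cloud(p)-s['eef_pos'])@Rt
m=(T[...,1]>-.052)&(T[...,1]<-.046)&(abs(T[...,0])<.012)&(abs(T[...,2])<.04)
q=T[m]*1000; print(len(q),np.round(q.mean(0),2),np.percentile(q,[1,99],axis=0).round(1))
print('floor/mouth depth grid h(mm)')
D=cloud(p)-mouth; H=D@n*1000
rows=[]
for v in range(165,206,4): print(v,[int(round(H[v,u])) for u in range(252,314,4)])
E
```

```text
1066 [[-32.80223898 -32.79446194]
 [ 29.68768039  32.37367716]]
rim off mm [-0.74406291 -0.23814262]
-180 98 [27.3 33.4]
-150 99 [27.2 33.4]
-120 95 [27.1 33.4]
-90 93 [27.2 33.4]
-60 93 [27.1 33.7]
-30 31 [27.2 30. ]
0 75 [27.  33.4]
30 92 [27.3 33.5]
60 97 [27.  33.4]
90 98 [27.2 33.6]
120 106 [27.1 33.7]
150 89 [27.3 32.9]
302 [  0.28 -49.3    9.95] [[-11.8 -51.9  -3.3]
 [ 11.7 -46.1  12.6]]
floor/mouth depth grid h(mm)
165 [-32, -24, 12, 14, 14, 14, -32, -31, -32, 13, 14, 14, 13, -16, -32, -33]
169 [-33, 13, 14, 14, -10, -11, -12, -14, -15, -16, -17, 13, 14, 13, -32, -33]
173 [-2, 14, 15, -33, 0, 0, -1, -1, -2, 1, -1, 0, 12, 15, 11, -32]
177 [15, 14, -34, -31, 0, -1, -1, -1, -2, 0, -1, 0, -32, 13, 14, -32]
181 [14, 1, -33, -33, -1, -3, -26, -26, -26, -26, -1, 1, -33, -11, 14, -33]Traceback (most recent call last):
  File "<stdin>", line 24, in <module>
ValueError: cannot convert float NaN to integer
```

View pics/r8b.png

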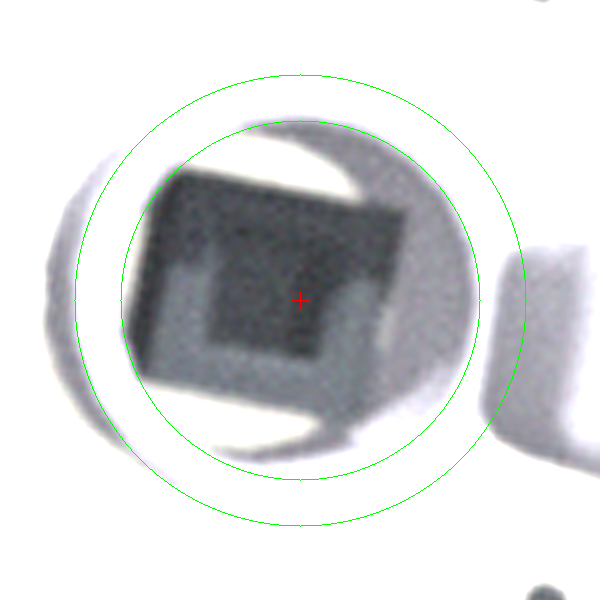

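```bash
python3 - <<'E'
from rectify import *
p=np.load('w8.npy',allow_pickle=True).item()
W=cloud(p);D=W-mouth;h=D@n;a=D@e1*1000;b=D@e2*1000
rr=np.hypot(a,b)
for nm,m in(('block',(abs(h)<.003)&(rr<26.5)),('floor',(abs(h+.026)<.003)&(rr<16))):
    q=np.c_[a[m],b[m]].astype(np.float32); print(nm,len(q),np.median(h[m]),cv2.minAreaRect(q),q.mean(0))
s=arm.read_state();Rt=rot(s['eef_rot']);T=(W-s['eef_pos'])@Rt*1000
for v in range(222,372,12):
    us=np.arange(245,320); r=T[v,us]; k=(abs(r[:,0])<12)&(r[:,1]<-38)&(r[:,1]>-56)
    # bar pixels by brightness
    k&=p['img'][v,us].mean(-1)>95
    if k.sum(): print(v,k.sum(),np.round(r[k].min(0),1),np.round(r[k].max(0),1))
E
```

```text
block 805 -0.00020971213213937128 ((4.905620574951172, 3.278524398803711), (44.30931091308594, 44.58818054199219), 77.82286834716797) [-0.03110562  0.1397186 ]
floor 184 -0.025940273744470152 ((2.1465601921081543, -0.7633447647094727), (17.96480941772461, 13.410825729370117), 78.022216796875) [ 2.361172  -0.6464723]
234 36 [ -7.4 -44.8  32.7] [  6.3 -40.9  34.2]
246 35 [ -7.5 -45.6  27.7] [  5.9 -41.3  29.6]
258 34 [ -7.6 -44.9  22.5] [  6.  -41.5  24.1]
270 33 [ -6.8 -44.9  16.9] [  6.2 -41.2  18.9]
282 46 [-11.5 -45.2  11.2] [ 11.5 -41.3  13.5]
294 42 [-11.8 -52.9   6.4] [ 11.6 -43.   12.5]
306 26 [ -5.9 -45.3   0.1] [  4.8 -42.7   1.8]
318 25 [ -6.  -45.   -6.2] [  4.5 -42.9  -4.7]
330 28 [ -6.2 -45.1 -13.7] [  6.  -42.1 -11.2]
342 29 [ -7.3 -45.2 -21.5] [  5.7 -41.4 -18.2]
354 29 [ -7.5 -44.9 -29.1] [  5.9 -41.6 -26. ]
```

```bash
python3 - <<'E'
from rectify import *
for f in('w7','w8'):
    p=np.load(f+'.npy',allow_pickle=True).item(); print(f,p['origin'])
s=arm.read_state();Rt=rot(s['eef_rot']);print(s['eef_pos'],s['qvel'],s['clock'])
p=np.load('w8.npy',allow_pickle=True).item()
print((p['origin']-s['eef_pos'])@Rt,'look',-rot(p['attitude'])[:,2]@Rt)
p=imaging.grab_frame('wrist'); s=arm.read_state();Rt=rot(s['eef_rot']); 
print((p['origin']-s['eef_pos'])@Rt,'look',-rot(p['attitude'])[:,2]@Rt)
W=cloud(p)
T=(W-s['eef_pos'])@Rt*1000
for v in range(222,372,12):
    print(v,np.round(T[v,281],1))
c=W-p['origin']; C=c@rot(p['attitude']); print(C[270,281],C[342,281])
p=np.load('w7.npy',allow_pickle=True).item(); C=(cloud(p)-p['origin'])@rot(p['attitude']); print(C[270,281],C[342,281])
E
```

```text
w7 [ 0.40353047 -0.38049745  0.38806022]
w8 [ 0.54782701 -0.3508295   0.41136446]
[ 0.62302407 -0.2778649   0.26728011] [-0.0027734  -0.0123968  -0.00124227 -0.0061447  -0.00299635  0.00048178
 -0.00447229] 10.4
[-0.00077241 -0.15963793  0.07908138] look [ 0.0022847   0.95248269 -0.30458414]
[-1.87579112e-05 -1.60852923e-01  7.95203892e-02] look [ 2.78225707e-04  9.51992866e-01 -3.06120084e-01]
222 [  0.5 -36.6  35.9]
234 [  0.5 -45.1  34. ]
246 [  0.5 -45.2  29.1]
258 [  0.5 -46.1  24.4]
270 [  0.5 -45.7  18.9]
282 [  0.6 -44.5  12.6]
294 [  0.6 -45.4   7.3]
306 [  0.6 -45.5   1.3]
318 [  0.6 -45.6  -5. ]
330 [  0.6 -45.9 -11.5]
342 [  0.6 -45.  -19.3]
354 [  0.6 -45.  -27. ]
366 [    7.4  1077.6 -1145.9]
[ 0.00051738 -0.02250763 -0.12819093] [ 0.00059247 -0.05860708 -0.14048883]
[ 0.00052373 -0.02278388 -0.12976429] [ 0.00059338 -0.05869711 -0.14070465]
```

```bash
cat > rel.py <<'E'
from rectify import *
def relmeas(name=None):
    p=imaging.grab_frame('wrist'); s=arm.read_state();Rt=rot(s['eef_rot'])
    if name: save(p,name+'.png'); np.save(name+'.npy',p,allow_pickle=True)
    W=cloud(p); T=(W-s['eef_pos'])@Rt*1000
    ce=[];top=[]
    for v in range(238,350,4):
        us=np.arange(250,312); r=T[v,us]; top.append(np.median(r[29:34,1]))
        if 268<v<325: continue
        k=abs(r[:,1]-top[-1])<4; 
        if k.sum()>15: ce.append([r[k,2].mean(),(r[k,0].min()+r[k,0].max())/2])
    ce=np.array(ce); bt=np.median(top)
    # z ends
    col=T[200:380,281]; k=abs(col[:,1]-bt)<4; 
    print('bar top y',round(bt,1),'x centre',np.round(np.median(ce[:,1]),2),'slope',np.polyfit(ce[:,0],ce[:,1],1)[0],'z ends',col[k,2].min(),col[k,2].max())
    D=W-mouth; h=D@n; a=D@e1; b=D@e2
    m=(abs(h-.014)<.003)&(np.hypot(a,b)<.042); A=np.c_[a,b][m]
    f=least_squares(lambda x:np.maximum(0,abs(np.hypot(*(A-x).T)-.0305)-.0035),[0,0],loss='soft_l1',f_scale=.0005)
    print('rim n',m.sum(),'off e1,e2 mm',np.round(f.x*1000,2),'rim h',np.round(np.median(h[m])*1000,2))
    print('eef',s['eef_pos'],'q',np.round(s['qpos'],3),'f',np.round(s['ft_force'],1))
    return p,s
E
python3 - <<'E'
from rel import *
relmeas('w9');relmeas('w10')
E
```

```text
bar top y -45.8 x centre -0.13 slope -0.0039391425967814 z ends -33.21411875540082 36.38251911192079Traceback (most recent call last):
  File "<stdin>", line 2, in <module>
  File "rel.py", line 17, in relmeas
    m=(abs(h-.014)<.003)&(np.hypot(a,b)<.042); A=np.c_[a,b][m]
                                                 ~~~~~~~~~~^^^
IndexError: boolean index did not match indexed array along axis 1; size of axis is 1120 but size of corresponding boolean axis is 560
```

```bash
sed -i 's/A=np.c_\[a,b\]\[m\]/A=np.c_[a[m],b[m]]/' rel.py; python3 - <<'E'
from rel import *
relmeas('w9');p,s=relmeas('w10')
K=np.array([-.0001,.0532,.0013])
plan(.19,.03,KT=K,s=s)
E
```

```text
bar top y -45.9 x centre -0.04 slope -0.0037460006436105192 z ends -32.20301194091549 36.00823692303125
rim n 1126 off e1,e2 mm [-0.76 -0.19] rim h 13.65
eef [ 0.62350779 -0.27736956  0.267792  ] q [ 0.556  0.906  0.227  0.533 -0.614  2.032  2.   ] f [ 1.3 -0.3 -1.4]Traceback (most recent call last):
  File "<stdin>", line 2, in <module>
  File "rel.py", line 15, in relmeas
    print('bar top y',round(bt,1),'x centre',np.round(np.median(ce[:,1]),2),'slope',np.polyfit(ce[:,0],ce[:,1],1)[0],'z ends',col[k,2].min(),col[k,2].max())
                                                                                                                              ~~~~~~~~~~~~^^
    return umr_minimum(a, axis, None, out, keepdims, initial, where)
ValueError: zero-size array to reduction operation minimum which has no identity
```

```bash
sed -i 's/np.median(r\[29/np.nanmedian(r[29/; s/bt=np.median(top)/bt=np.nanmedian(top)/' rel.py; python3 - <<'E'
from rel import *
s=arm.read_state()
K=np.array([-.0001,.0532,.0013])
for h in(.06,.03,.008): plan(.19,h,(-.00076,-.0002),KT=K,s=s)
E
```

```text
d cm [-0.07  3.34 -5.96] rot deg [ 0.04  1.12 -1.91] tcp [ 0.6229 -0.2437  0.2081]
d cm [-0.14  4.84 -8.56] rot deg [ 0.04  1.12 -1.91] tcp [ 0.6223 -0.2287  0.1821]
d cm [ -0.18   5.94 -10.47] rot deg [ 0.04  1.12 -1.91] tcp [ 0.6218 -0.2178  0.163 ]
```

Call:
{"method": "carry_out", "body": {
  "increments": [
    [-0.03,1.1,-1.9,0,1.1,-1.9,1],
    [-0.07,2.2,-3.8,0,1.1,-1.9,1],
    [-0.07,3.3,-5.9,0,1.1,-1.9,1],
    [-0.1,4.2,-7.3,0,1.1,-1.9,1],
    [-0.14,4.8,-8.6,0,1.1,-1.9,1],
    [-0.14,4.8,-8.6,0,1.1,-1.9,1],
    [-0.14,4.8,-8.6,0,1.1,-1.9,1]
  ]
}}

```text
clock: 11.48
eef_pos: [0.6223, -0.2298, 0.1825]
eef_rot: [-0.848, -1.266, 0.753]
ft_force: [0.8, 1.2, -1.7]
opening: 0.141
```

```bash
python3 - <<'E'
from rel import *
imaging.grab_frame('top')
p,s=relmeas('w11')
K=np.array([-.0001,.0532,.0013])
for h in(.03,.008): plan(.19,h,(-.00076,-.0002),KT=K,s=s)
E
```

```text
bar top y -45.8 x centre 0.12 slope -0.004978442611997187 z ends -31.9887155139921 36.45869566670582
rim n 1939 off e1,e2 mm [-0.41 -0.16] rim h 13.72
eef [ 0.62248508 -0.2300173   0.18256976] q [ 0.466  0.818  0.234  0.908 -0.574  1.766  2.063] f [ 0.3 -0.5 -1.5]
d cm [-0.02  0.13 -0.05] rot deg [0.13 0.1  0.02] tcp [ 0.6223 -0.2287  0.1821]
d cm [-0.07  1.23 -1.95] rot deg [0.13 0.1  0.02] tcp [ 0.6218 -0.2178  0.163 ]
```

View pics/w11.png

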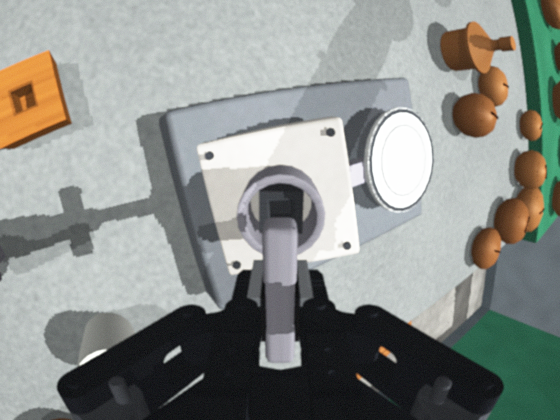

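```bash
python3 - <<'E'
from rel import *
p=np.load('w11.npy',allow_pickle=True).item()
rectify(p,'r11.png',half=.03,h=0)
s=arm.read_state(); K=np.array([.0,.0532,.0012])
for h in(.008,-.002,-.010,-.027): plan(.19,h,(-.0006,-.0002),KT=K,s=s)
E
```

```text
d cm [-0.06  1.22 -1.96] rot deg [0.13 0.1  0.02] tcp [ 0.6219 -0.2178  0.163 ]
d cm [-0.08  1.72 -2.82] rot deg [0.13 0.1  0.02] tcp [ 0.6217 -0.2128  0.1543]
d cm [-0.1   2.12 -3.52] rot deg [0.13 0.1  0.02] tcp [ 0.6215 -0.2088  0.1474]
d cm [-0.13  2.97 -4.99] rot deg [0.13 0.1  0.02] tcp [ 0.6211 -0.2003  0.1327]
```

View pics/r11.png

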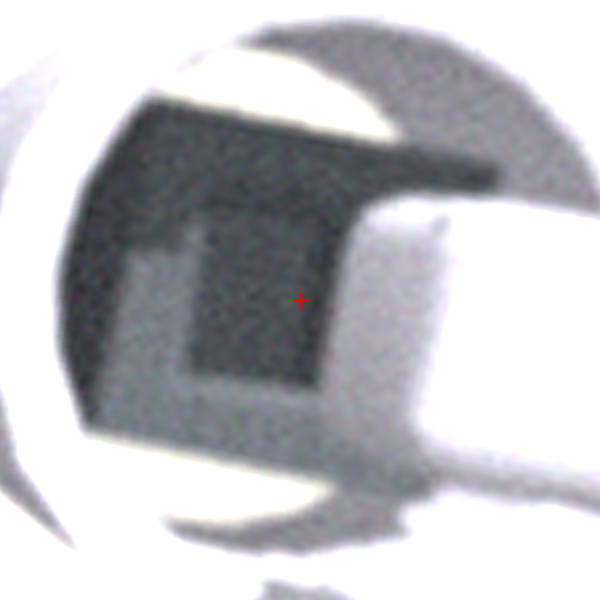

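Call:
{"method": "carry_out", "body": {
  "increments": [
    [-0.04,0.6,-0.9,0.1,0.1,0,1],
    [-0.06,1.2,-1.95,0.1,0.1,0,1],
    [-0.07,1.45,-2.4,0.1,0.1,0,1],
    [-0.08,1.7,-2.8,0.1,0.1,0,1],
    [-0.09,1.95,-3.2,0.1,0.1,0,1],
    [-0.09,1.95,-3.2,0.1,0.1,0,1]
  ]
}}

```text
clock: 12.32
eef_pos: [0.6215, -0.2102, 0.1503]
eef_rot: [-0.846, -1.265, 0.752]
ft_force: [-0.3, -0.1, -1.9]
opening: 0.144
```

```bash
python3 - <<'E'
from rel import *
s=arm.read_state(); K=np.array([.0,.0532,.0012]);print(s['ft_force'],s['wrist_torque'],s['opening'],s['qpos'])
for h in(-.006,-.010,-.027): plan(.19,h,(-.0006,-.0002),KT=K,s=s)
E
```

```text
[-0.25114379 -0.05772323 -1.88176936] [-0.71367462 -0.06660887  0.00932646] 0.14361301425089779 [ 0.43736956  0.80661296  0.22934256  1.00868908 -0.57163106  1.6809712
  2.08310486]
d cm [ 0.01 -0.07  0.05] rot deg [ 0.   -0.02  0.01] tcp [ 0.6216 -0.2108  0.1509]
d cm [ 0.    0.13 -0.29] rot deg [ 0.   -0.02  0.01] tcp [ 0.6215 -0.2088  0.1474]
d cm [-0.03  0.98 -1.76] rot deg [ 0.   -0.02  0.01] tcp [ 0.6211 -0.2003  0.1327]
```

Call:
{"method": "carry_out", "body": {
  "increments": [
    [0,0.13,-0.29,0,0,0,1],
    [0,0.33,-0.64,0,0,0,1],
    [-0.01,0.5,-0.95,0,0,0,1],
    [-0.01,0.5,-0.95,0,0,0,1]
  ]
}}

```text
clock: 12.82
eef_pos: [0.6212, -0.2048, 0.1404]
eef_rot: [-0.845, -1.265, 0.752]
ft_force: [-0.3, -0.2, -2.4]
opening: 0.142
```

```bash
python3 - <<'E'
from rel import *
s=arm.read_state(); K=np.array([.0,.0532,.0012]);print(s['ft_force'],s['wrist_torque'],s['opening'])
for h in(-.018,-.027): plan(.19,h,(-.0006,-.0002),KT=K,s=s)
E
```

```text
[-0.27804773 -0.24012994 -2.40190261] [-0.69758304 -0.04976152  0.02695385] 0.14200926962956975
d cm [ 0.01 -0.    0.  ] rot deg [-0.03 -0.06 -0.01] tcp [ 0.6213 -0.2048  0.1405]
d cm [-0.01  0.44 -0.78] rot deg [-0.03 -0.06 -0.01] tcp [ 0.6211 -0.2003  0.1327]
```

Call:
{"method": "carry_out", "body": {
  "increments": [
    [0,0.15,-0.26,0,0,0,1],
    [0,0.3,-0.52,0,0,0,1],
    [-0.01,0.4,-0.7,0,0,0,1],
    [-0.01,0.45,-0.8,0,0,0,1],
    [-0.01,0.45,-0.8,0,0,0,1]
  ]
}}

```text
clock: 13.45
eef_pos: [0.6213, -0.2007, 0.1335]
eef_rot: [-0.846, -1.266, 0.752]
ft_force: [0.0, -1.7, 4.5]
opening: 0.144
```

```bash
python3 - <<'E'
from rel import *
s=arm.read_state(); K=np.array([.0,.0532,.0012]);print(s['ft_force'],s['wrist_torque'],s['opening'],s['qpos'])
for h in(-.026,-.028): plan(.19,h,(-.0006,-.0002),KT=K,s=s)
p,s=relmeas('w12')
E
```

```text
[ 1.71348118e-03 -1.72244345e+00  4.46385269e+00] [-0.35375115  0.22201418  0.09435095] 0.1442397397907291 [ 0.42410047  0.80438256  0.2268314   1.05458494 -0.57249323  1.63786627
  2.09369167]
d cm [-0.01 -0.01  0.01] rot deg [0.   0.01 0.  ] tcp [ 0.6212 -0.2008  0.1335]
d cm [-0.01  0.09 -0.17] rot deg [0.   0.01 0.  ] tcp [ 0.6211 -0.1998  0.1318]
bar top y -45.8 x centre 0.26 slope -0.005703417430895346 z ends -32.36871352277753 36.330640829606104
rim n 2506 off e1,e2 mm [-0.32  0.11] rim h 13.71
eef [ 0.62127765 -0.2007187   0.13348109] q [ 0.424  0.804  0.227  1.055 -0.573  1.638  2.094] f [-1.  -2.   4.1]
```

View pics/w12.png

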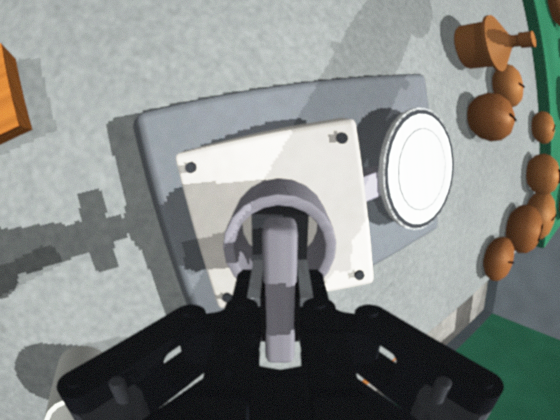

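```bash
python3 - <<'E'
from rel import *
s=arm.read_state(); K=np.array([.0,.0532,.0012])
for t in(.19,.35,.5,.65,.8): plan(t,-.0265,(-.0006,-.0002),KT=K,s=s)
E
```

```text
d cm [-0.01  0.01 -0.04] rot deg [0.   0.01 0.  ] tcp [ 0.6212 -0.2006  0.1331]
d cm [-0.02 -0.   -0.05] rot deg [-0.19  4.59 -7.93] tcp [ 0.6211 -0.2007  0.133 ]
d cm [-0.02 -0.02 -0.05] rot deg [ -0.37   8.88 -15.38] tcp [ 0.621  -0.2009  0.1329]
d cm [-0.03 -0.03 -0.06] rot deg [ -0.55  13.17 -22.82] tcp [ 0.6209 -0.201   0.1329]
d cm [-0.04 -0.04 -0.07] rot deg [ -0.73  17.47 -30.26] tcp [ 0.6208 -0.2011  0.1328]
```

Call:
{"method": "carry_out", "body": {
  "increments": [
    [-0.02,0,-0.04,-0.2,4.6,-7.9,1],
    [-0.02,-0.02,-0.05,-0.4,8.9,-15.4,1],
    [-0.03,-0.03,-0.06,-0.5,13.2,-22.8,1],
    [-0.04,-0.04,-0.07,-0.7,17.5,-30.3,1],
    [-0.04,-0.04,-0.07,-0.7,17.5,-30.3,1]
  ]
}}

```text
clock: 14.12
eef_pos: [0.6213, -0.2011, 0.1333]
eef_rot: [-0.979, -0.721, 0.44]
ft_force: [-0.8, -1.5, 2.0]
opening: 0.142
```

```bash
python3 - <<'E'
from rel import *
s=arm.read_state(); K=np.array([.0,.0532,.0012]);print(s['ft_force'],s['wrist_torque'],s['opening'],s['qpos'])
for t in(.8,.95,1.1,1.25,1.4,1.5): plan(t,-.0265,(-.0006,-.0002),KT=K,s=s)
E
```

```text
[-0.79472256 -1.52565676  2.00578694] [-0.36131764  0.00729125  0.03178533] 0.14193278207944598 [ 0.36807484  0.81497646  0.34548652  1.05829746 -0.64561746  1.66352512
  1.52673597]
d cm [-0.04 -0.01 -0.05] rot deg [-0.01  0.08 -0.05] tcp [ 0.6208 -0.2011  0.1328]
d cm [-0.06 -0.02 -0.05] rot deg [-0.19  4.37 -7.49] tcp [ 0.6207 -0.2013  0.1327]
d cm [-0.07 -0.02 -0.06] rot deg [ -0.36   8.67 -14.93] tcp [ 0.6206 -0.2013  0.1327]
d cm [-0.09 -0.03 -0.06] rot deg [ -0.54  12.96 -22.38] tcp [ 0.6204 -0.2014  0.1327]
d cm [-0.11 -0.04 -0.06] rot deg [ -0.72  17.25 -29.82] tcp [ 0.6202 -0.2015  0.1326]
d cm [-0.12 -0.04 -0.06] rot deg [ -0.83  20.12 -34.78] tcp [ 0.6201 -0.2015  0.1326]
```

Call:
{"method": "carry_out", "body": {
  "increments": [
    [-0.06,-0.02,-0.05,-0.2,4.4,-7.5,1],
    [-0.07,-0.02,-0.05,-0.4,8.7,-14.9,1],
    [-0.09,-0.03,-0.06,-0.5,13,-22.4,1],
    [-0.11,-0.04,-0.06,-0.7,17.3,-29.8,1],
    [-0.12,-0.04,-0.06,-0.8,20.1,-34.8,1],
    [-0.12,-0.04,-0.06,-0.8,20.1,-34.8,1],
    [-0.12,-0.04,-0.06,-0.8,20.1,-34.8,1]
  ]
}}

```text
clock: 15.0
eef_pos: [0.621, -0.2011, 0.1333]
eef_rot: [-1.045, -0.091, 0.075]
ft_force: [1.7, 0.1, 3.8]
opening: 0.142
```

```bash
python3 - <<'E'
from rel import *
s=arm.read_state(); K=np.array([.0,.0532,.0012]);print(s['ft_force'],s['wrist_torque'],s['opening'],s['qpos'])
for t in(1.5,): plan(t,-.0265,(-.0006,-.0002),KT=K,s=s)
for c in('wrist','top','scene'):
    p=imaging.grab_frame(c); np.save(c+'13.npy',p,allow_pickle=True)
    if c=='scene': p={'img':cv2.resize(p['img'][180:330,190:370],None,fx=4,fy=4,interpolation=cv2.INTER_CUBIC)}
    save(p,c+'13.png')
E
```

```text
[1.74915748 0.05805373 3.78310821] [-0.20459986 -0.38851922 -0.19027328] 0.14163820188731743 [ 0.30789729  0.83104113  0.47596119  1.06499406 -0.72679744  1.69483659
  0.874228  ]
d cm [-0.09 -0.03 -0.06] rot deg [-0.04  0.22 -0.11] tcp [ 0.6201 -0.2015  0.1326]
```

View pics/wrist13.png

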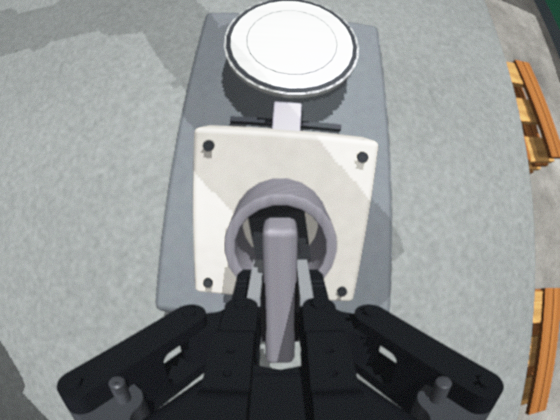

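View pics/scene13.png

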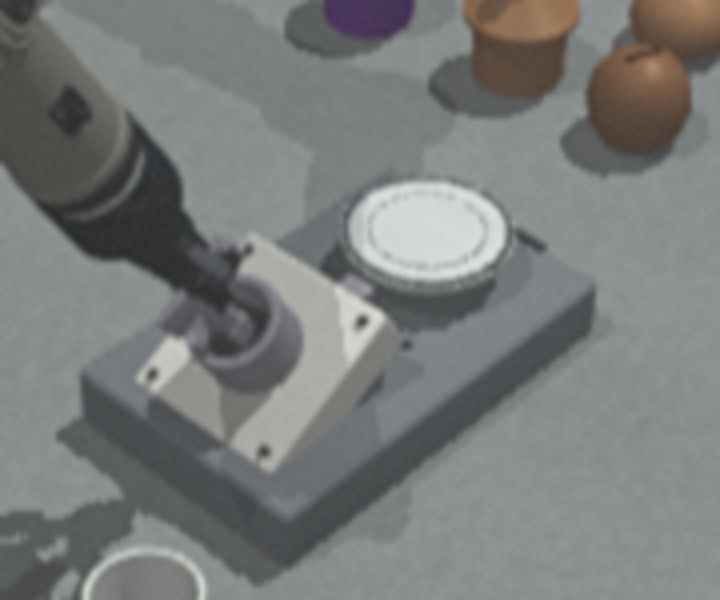

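```bash
python3 - <<'E'
from rel import *
p=np.load('wrist13.npy',allow_pickle=True).item()
rectify(p,'r13.png',half=.03,h=0)
W=cloud(p)
for v in range(84,130,3): print(v,np.round(W[v,283],4),np.round(W[v,290],4),p['img'][v,287])
E
```

```text
84 [ 0.6093 -0.0549  0.0853] [ 0.6151 -0.0533  0.0841] [254 254 254]
87 [ 0.6096 -0.0576  0.0846] [ 0.6154 -0.056   0.0835] [244 246 248]
90 [ 0.61   -0.0612  0.0854] [ 0.6157 -0.0603  0.0854] [83 88 98]
93 [ 0.6102 -0.0625  0.0829] [ 0.616  -0.0619  0.0831] [237 237 241]
96 [ 0.6104 -0.0622  0.0778] [ 0.6163 -0.0619  0.0785] [113 114 115]
99 [ 0.6103 -0.0471  0.0492] [ 0.6168 -0.0468  0.0501] [63 67 71]
102 [ 0.6107 -0.0511  0.0502] [ 0.6171 -0.0505  0.0507] [158 160 168]
105 [ 0.6114 -0.0715  0.0783] [ 0.6171 -0.0703  0.0776] [226 224 231]
108 [ 0.6116 -0.0738  0.0773] [ 0.6174 -0.0724  0.0762] [226 223 229]
111 [ 0.6119 -0.0762  0.0764] [ 0.6177 -0.0757  0.0769] [228 224 231]
114 [ 0.6122 -0.0803  0.0785] [ 0.6179 -0.0796  0.0786] [228 227 234]
117 [ 0.6125 -0.0827  0.0778] [ 0.6182 -0.082   0.078 ] [229 225 233]
120 [ 0.6128 -0.0852  0.0773] [ 0.6185 -0.0847  0.0777] [229 227 235]
123 [ 0.6131 -0.0878  0.0769] [ 0.6187 -0.0873  0.0773] [228 226 234]
126 [ 0.6134 -0.0905  0.0767] [ 0.619  -0.0897  0.0767] [229 228 235]
129 [ 0.6137 -0.0938  0.0778] [ 0.6192 -0.0932  0.078 ] [230 228 232]
```

View pics/r13.png

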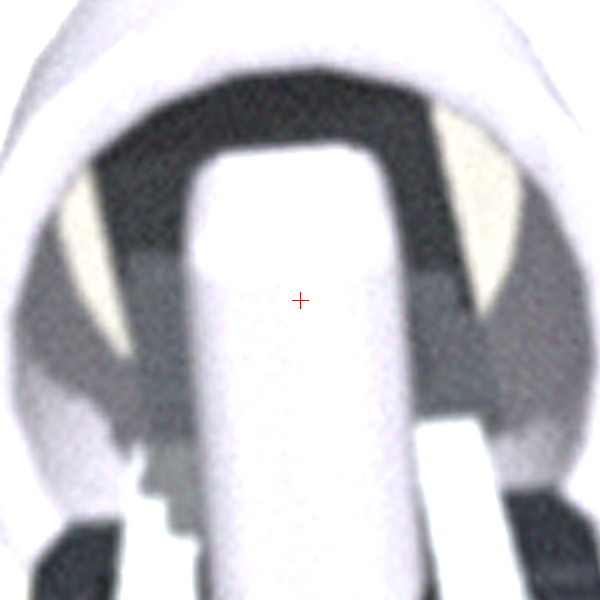

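Call:
{"method": "carry_out", "body": {
  "increments": [
    [-0.05,0,-0.03,0,1.5,-2.6,1],
    [-0.05,0,-0.03,0,1.5,-2.6,1],
    [-0.05,0,-0.03,0,-1,1.7,1],
    [-0.05,0,-0.03,0,-2.2,3.8,1],
    [-0.05,0,-0.03,0,-2.2,3.8,1]
  ]
}}

```text
clock: 15.78
eef_pos: [0.6203, -0.2016, 0.133]
eef_rot: [-1.044, -0.159, 0.114]
ft_force: [1.4, -1.3, 4.0]
opening: 0.144
```

```bash
python3 - <<'E'
from rel import *
s=arm.read_state(); K=np.array([.0,.0532,.0012]);print(s['ft_force'],s['wrist_torque'],s['opening'],s['qpos'])
plan(1.42,-.0265,(-.0006,-.0002),KT=K,s=s)
p=imaging.grab_frame('wrist');rectify(p,'r14.png',half=.03,h=0)
E
```

```text
[ 1.3609752  -1.26086491  4.02645305] [-0.25386086 -0.40029822 -0.24689074] 0.1438698964780085 [ 0.31366637  0.82719968  0.46277595  1.06775043 -0.71684187  1.68879421
  0.94633876]
d cm [-0.01  0.01 -0.04] rot deg [0.06 0.11 0.13] tcp [ 0.6202 -0.2015  0.1326]
```

View pics/r14.png

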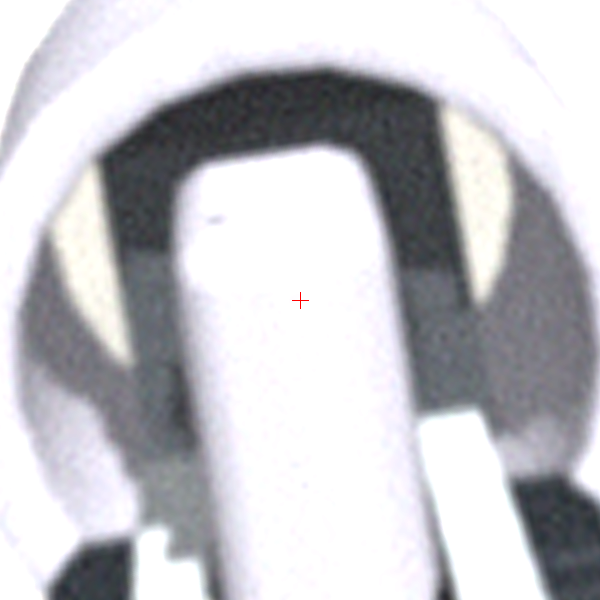

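Call:
{"method": "carry_out", "body": {
  "increments": [
    [0,0,0,0,0,0,-1],
    [0,0,0,0,0,0,-1],
    [0,0,0,0,0,0,-1],
    [0,0,0,0,0,0,-1],
    [0.1,-1,1.7,0,0,0,-1],
    [0.1,-2.2,3.9,0,0,0,-1],
    [0.1,-3.2,5.6,0,0,0,-1],
    [0.1,-3.2,5.6,0,0,0,-1]
  ]
}}

```text
clock: 16.82
eef_pos: [0.6215, -0.2352, 0.1901]
eef_rot: [-1.047, -0.16, 0.112]
ft_force: [0.2, 1.1, 0.5]
opening: 0.999
```

```bash
python3 - <<'E'
from rel import *
s=arm.read_state(); print(s['ft_force'],s['opening'],s['qpos'],s['eef_pos'])
p=imaging.grab_frame('wrist');save(p,'w15.png');np.save('w15.npy',p,allow_pickle=True)
# target down pose: tool y=-z, jaws x along world x (approx), 
G=np.c_[[1,0,0],[0,0,-1],[0,1,0]].astype(float)
for yaw in(-45,-20,0,20,45):
    g=R.from_euler('z',yaw,degrees=True).as_matrix()@G
    print(yaw,np.round(R.from_matrix(g@rot(s['eef_rot']).T).as_rotvec(degrees=True),1))
print(np.round(rot(s['eef_rot']),2))
E
```

```text
[0.1964712  1.05614226 0.54024974] 0.9994885550710437 [ 0.37713487  0.83933227  0.46954635  0.8978954  -0.72200926  1.82952647
  0.90062525] [ 0.62150618 -0.23519391  0.19009024]
-45 [-27.8  13.6 -54.6]
-20 [-29.3   7.1 -30.2]
0 [-29.8   1.9 -10.6]
20 [-29.6  -3.3   8.9]
45 [-28.6  -9.8  33.3]
[[ 0.98 -0.02 -0.18]
 [ 0.17  0.5   0.85]
 [ 0.08 -0.87  0.49]]
```

View pics/w15.png

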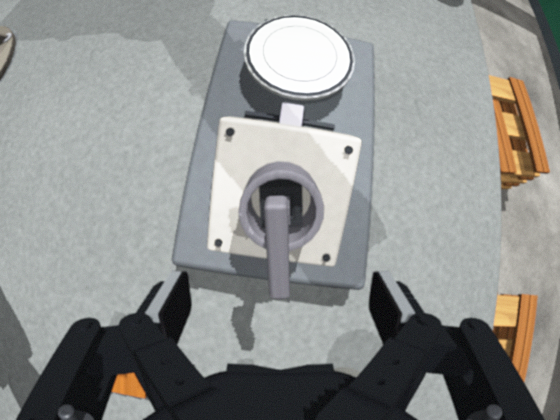

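Call:
{"method": "carry_out", "body": {
  "increments": [
    [0,-1,2.5,-3,0,0,-1],
    [-0.5,-0.5,5,-9,0.5,-2,-1],
    [-1,1,7,-16,1,-4,-1],
    [-2,5,8,-23,1.5,-7,-1],
    [-4,11,8,-29.8,1.9,-10.6,-1],
    [-6,17,8,-29.8,1.9,-10.6,-1],
    [-8,23,8,-29.8,1.9,-10.6,-1],
    [-8,25,8,-29.8,1.9,-10.6,-1]
  ]
}}

```text
clock: 17.88
eef_pos: [0.5389, 0.023, 0.2678]
eef_rot: [-1.565, -0.004, 0.012]
ft_force: [0.3, -0.1, 0.4]
opening: 0.997
```

```bash
python3 - <<'E'
from rel import *
s=arm.read_state(); print(s['ft_force'],s['opening'],s['qpos'],s['eef_pos'],np.round(rot(s['eef_rot']),3))
E
```

```text
[ 0.34240016 -0.07867819  0.43684869] 0.9967095778638921 [-0.57155549  0.30640726  0.67267851  1.44942612 -0.19556677  1.45756407
  0.11199437] [0.53888322 0.02302822 0.26776639] [[ 1.    -0.005 -0.01 ]
 [ 0.011  0.006  1.   ]
 [-0.005 -1.     0.006]]
```

Call:
{"method": "carry_out", "body": {
  "increments": [
    [-2,5,0,0,0,0,-1],
    [-4,10,0,0,0,0,-1],
    [-6,15.5,0,0,0,0,-1],
    [-8,21,0,0,0,0,-1],
    [-9.2,26,-2,0,0,0,-1],
    [-9.2,26,-4,0,0,0,-1],
    [-9.2,26,-4,0,0,0,-1]
  ]
}}

```text
clock: 18.75
eef_pos: [0.4442, 0.283, 0.2251]
eef_rot: [-1.569, -0.002, 0.018]
ft_force: [1.6, 0.2, 0.5]
opening: 1.003
```

```bash
cat > hut.py <<'E'
from rel import *
def hut(name,zb=0,c=(.4473,.2836)):
    imaging.grab_frame('top')
    p=imaging.grab_frame('wrist');save(p,name+'.png');np.save(name+'.npy',p,allow_pickle=True)
    s=arm.read_state(); print(s['ft_force'],s['opening'],s['qpos'],s['eef_pos'],np.round(rot(s['eef_rot']),3))
    W=cloud(p);x,y,z=W[...,0],W[...,1],W[...,2]; img=p['img'].astype(int)
    b=(img[...,0]>img[...,2]*1.4)&(abs(x-c[0])<.06)&(abs(y-c[1])<.06)
    q=W[b&(z>.108+zb)&(z<.14+zb)]
    f=least_squares(lambda a:np.linalg.norm(q-a,axis=1)-.0128,[*c,.122+zb],loss='soft_l1',f_scale=.001);print('finial',len(q),f.x,np.percentile(q[:,2],99))
    q=W[b&(z>.06+zb)&(z<.092+zb)]
    # cone: r=49 at 66 -> 13 at 90
    f=least_squares(lambda a:np.hypot(q[:,0]-a[0],q[:,1]-a[1])-(.049-(q[:,2]-zb-.066)*1.5),c,loss='soft_l1',f_scale=.001);print('cone',len(q),f.x)
E
python3 -c "
from hut import *
hut('w16')"
```

```text
[-0.22280213  0.25672741  0.70053612] 0.9997991615784937 [-1.00001853  0.27857039  0.52537583  1.55583906 -0.14915632  1.34826062
 -0.44836757] [0.44679534 0.28228626 0.22771694] [[ 1.    -0.006 -0.01 ]
 [ 0.01   0.005  1.   ]
 [-0.006 -1.     0.005]]
finial 940 [0.44745314 0.28572117 0.12435781] 0.13531650966605152
cone 5899 [0.44759469 0.28470903]
```

View pics/w16.png

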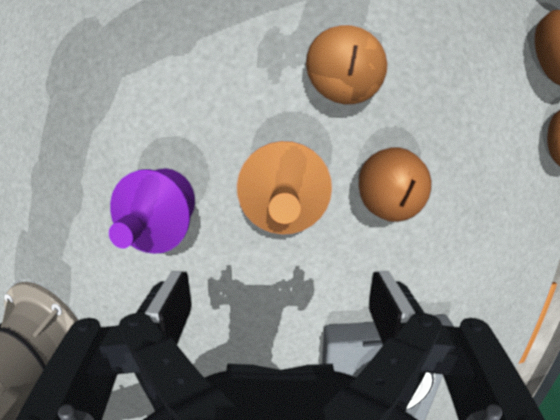

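Call:
{"method": "carry_out", "body": {
  "increments": [
    [0.1,0.25,-3,-0.3,-0.3,0,-1],
    [0.1,0.25,-7,-0.3,-0.3,0,-1],
    [0.1,0.25,-11,-0.3,-0.3,0,-1],
    [0.1,0.25,-14.3,-0.3,-0.3,0,-1],
    [0.1,0.25,-14.3,-0.3,-0.3,0,-1],
    [0.1,0.25,-14.3,-0.3,-0.3,0,-1]
  ]
}}

```text
clock: 19.6
eef_pos: [0.4495, 0.285, 0.0866]
eef_rot: [-1.569, -0.009, 0.005]
ft_force: [0.4, -1.3, -0.2]
opening: 0.999
```

```bash
python3 -c "
from hut import *
hut('w17')"
```

```text
[-0.05810138 -0.17290343  0.01943155] 1.0011635721135657 [-0.97367538  0.40484069  0.49217924  1.75855678 -0.219716    1.0286814
 -0.39263715] [0.44960897 0.28553506 0.08696003] [[ 1.     0.003 -0.009]
 [ 0.009  0.002  1.   ]
 [ 0.003 -1.     0.002]]
finial 3712 [0.44759502 0.2861084  0.12405879] 0.13506594402929686
cone 14734 [0.44763807 0.2845402 ]
```

View pics/w17.png

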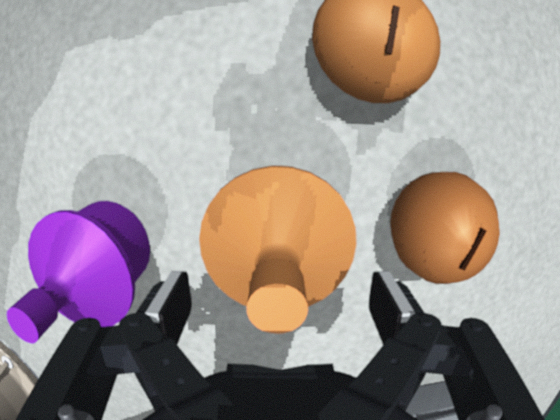

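Call:
{"method": "carry_out", "body": {
  "increments": [
    [-0.2,-0.05,-0.3,0,0,0,-1],
    [-0.2,-0.05,-0.3,0,0,0,-1],
    [-0.2,-0.05,-0.3,0,0,0,1],
    [-0.2,-0.05,-0.3,0,0,0,1],
    [-0.2,-0.05,-0.3,0,0,0,1],
    [-0.2,-0.05,-0.3,0,0,0,1],
    [-0.2,-0.05,-0.3,0,0,0,1],
    [-0.2,-0.05,-0.3,0,0,0,1]
  ],
  "newtons": 70
}}

```text
clock: 20.7
eef_pos: [0.4481, 0.285, 0.0841]
eef_rot: [-1.568, -0.01, 0.004]
ft_force: [1.7, 0.6, 0.6]
opening: 0.285
```

```bash
python3 -c "
from hut import *
hut('w18')"
```

```text
[1.6096217  0.6239546  0.72177304] 0.2825191286879279 [-0.97497133  0.40455346  0.4913588   1.76680535 -0.22009735  1.01976967
 -0.39308136] [0.44809137 0.28505993 0.08415626] [[ 1.     0.004 -0.009]
 [ 0.009  0.003  1.   ]
 [ 0.004 -1.     0.003]]
finial 3934 [0.44714309 0.28620058 0.12417099] 0.13547908789482227
cone 12938 [0.44764163 0.2847508 ]
```

View pics/w18.png

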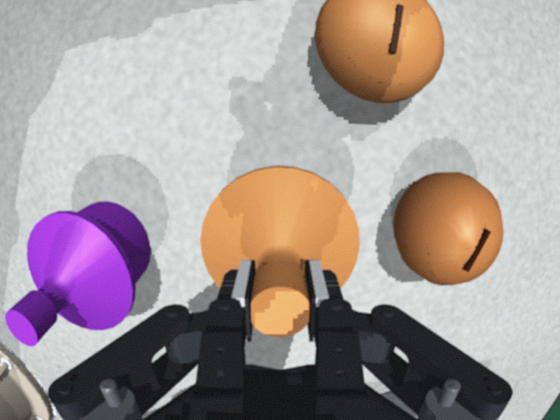

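Gripped (opening 0.283 ≈ 26 mm). Lift.

Call:
{"method": "carry_out", "body": {
  "increments": [
    [0,0,0,0,0,0,1],
    [0,0,1,0,0,0,1],
    [0,0,3,0,0,0,1],
    [0,0,6,0,0,0,1],
    [0,0,10,0,0,0,1],
    [0,0,14,0,0,0,1],
    [0,0,16,0,0,0,1],
    [0,0,16,0,0,0,1]
  ]
}}

```text
clock: 21.8
eef_pos: [0.4483, 0.2853, 0.2452]
eef_rot: [-1.567, -0.011, 0.003]
ft_force: [-0.2, -0.8, -5.7]
opening: 0.282
```

```bash
python3 -c "
from hut import *
hut('w19',zb=.158)"
```

```text
[-0.61850108 -0.03383805 -5.57324923] 0.2830991913840008 [-1.01101253  0.27096124  0.52861215  1.52848591 -0.13830556  1.37826028
 -0.46271486] [0.44671682 0.28453775 0.24260741] [[ 1.     0.001 -0.009]
 [ 0.009  0.001  1.   ]
 [ 0.001 -1.     0.001]]
finial 3952 [0.44642047 0.28603025 0.28348483] 0.29486843030142157
cone 12789 [0.44683998 0.28683614]
```

View pics/w19.png

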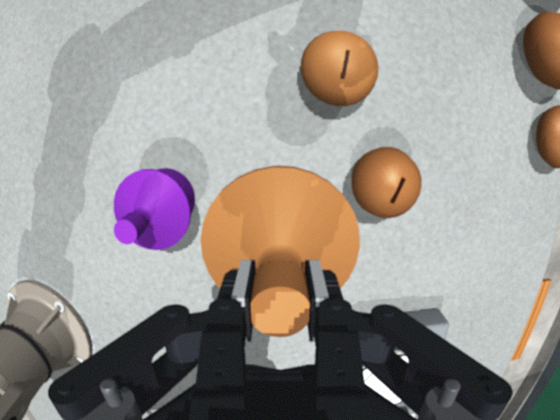

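```bash
python3 - <<'E'
from rel import *
for f,fi in(('w1',1),('w2',1),('w9',1),('w12',1),('wrist13',1),('w15',1),('top0',0),('scene0',0)):
    p=np.load(f+'.npy',allow_pickle=True).item(); W=cloud(p,fi); x,y,z=W[...,0],W[...,1],W[...,2]
    m=(abs(z-.084)<.005)&(np.hypot(x-.613,y)<.075)
    m=m&(cv2.erode(m.astype(np.uint8),np.ones((3,3)))>=0)
    q=W[m][:,:2]
    # robust: boundary points per angle
    c=np.array([.613,0.])
    for _ in range(6):
        d=q-c;a=np.arctan2(d[:,1],d[:,0]);r=np.hypot(*d.T)
        b=[]
        for k in np.arange(-np.pi,np.pi,.1):
            w=(a>=k)&(a<k+.1)&(r<.066)
            if w.sum()>3 and r[w].max()>.055: b.append(q[w][np.argmax(r[w])])
        b=np.array(b); ft=least_squares(lambda v:np.hypot(b[:,0]-v[0],b[:,1]-v[1])-v[2],[*c,.062],loss='soft_l1',f_scale=.001); c=ft.x[:2]
    print(f,len(b),np.round(ft.x,4),np.median(W[m][:,2]))
E
```

```text
w1 54 [ 0.6121 -0.0009  0.0618] 0.08403680362956256
w2 55 [ 0.6115 -0.0019  0.0618] 0.08398953385061225
w9 63 [ 0.6117 -0.0018  0.0618] 0.08398188558091102
w12 63 [ 0.6115 -0.0021  0.0618] 0.0839773478958904
wrist13 63 [ 0.612  -0.0017  0.0621] 0.08396769689282704
w15 63 [ 0.612  -0.0015  0.0621] 0.08395680897650942
top0 63 [ 0.6106 -0.0011  0.0611] 0.08315664380890642
scene0 63 [ 0.6155 -0.0042  0.0613] 0.08306347275140435
```

Call:
{"method": "carry_out", "body": {
  "increments": [
    [1,-2,0.5,0,0,0,1],
    [3,-5.5,0.5,0,0,0,1],
    [5.5,-10,0.5,0,0,0,1],
    [8.5,-15,0.5,0,0,0,1],
    [11.5,-20,0.5,0,0,0,1],
    [14,-24.5,0.5,0,0,0,1],
    [16,-27.7,0.5,0,0,0,1],
    [16.5,-28.7,0.5,0,0,0,1]
  ]
}}

```text
clock: 22.9
eef_pos: [0.611, -0.0068, 0.245]
eef_rot: [-1.573, 0.0, 0.005]
ft_force: [-0.4, 0.3, -4.8]
opening: 0.285
```

Call:
{"method": "carry_out", "body": {
  "increments": [
    [0,0,0,0,0,0,1],
    [0,0,0,0,0,0,1]
  ]
}}

```text
clock: 23.15
eef_pos: [0.61, -0.0048, 0.2437]
eef_rot: [-1.571, 0.001, 0.009]
ft_force: [0.6, 0.6, -4.2]
opening: 0.287
```

```bash
python3 -c "
from hut import *
hut('w20',zb=.161,c=(.612,-.0015))
p=imaging.grab_frame('scene');save({'img':cv2.resize(p['img'][120:340,130:400],None,fx=2.9,fy=2.9)},'s20.png')"
```

```text
[ 0.3129044   0.0719948  -3.62449119] 0.27908910210857263 [-0.43121511  0.4790844   0.65192158  1.28326249 -0.28349366  1.47545678
  0.19936402] [ 0.61049045 -0.00440705  0.24460823] [[ 1.    -0.005 -0.006]
 [ 0.006 -0.001  1.   ]
 [-0.005 -1.    -0.   ]]
finial 3953 [ 0.60969644 -0.00308563  0.28409012] 0.2955735267700295
cone 12993 [ 0.6093818  -0.00664884]
```

View pics/s20.png

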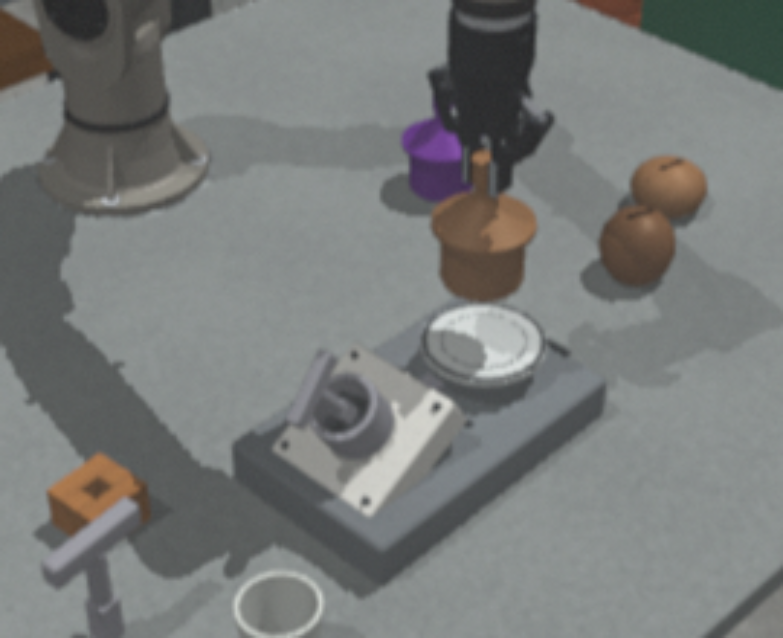

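Call:
{"method": "carry_out", "body": {
  "increments": [
    [0.25,0.3,-1.5,0,0,0,1],
    [0.25,0.3,-3,0,0,0,1],
    [0.25,0.3,-4.5,0,0,0,1],
    [0.25,0.3,-5.8,0,0,0,1],
    [0.25,0.3,-6.6,0,0,0,1],
    [0.25,0.3,-6.6,0,0,0,1],
    [0.25,0.3,-6.6,0,0,0,1]
  ]
}}

```text
clock: 24.18
eef_pos: [0.6137, -0.0018, 0.1795]
eef_rot: [-1.572, -0.003, 0.007]
ft_force: [0.4, 1.1, -4.9]
opening: 0.284
```

```bash
python3 -c "
from hut import *
s=arm.read_state();hut('w21',zb=s['eef_pos'][2]-.084,c=(.612,-.0015))
p=imaging.grab_frame('scene');save({'img':cv2.resize(p['img'][160:290,210:370],None,fx=4.5,fy=4.5)},'s21.png')"
```

```text
[-0.29387964 -0.09411736 -4.60322681] 0.28202484209668477 [-0.43652427  0.51516038  0.63696531  1.3926749  -0.3048943   1.33516966
  0.21550774] [ 0.61375871 -0.00182194  0.17969816] [[ 1.    -0.002 -0.006]
 [ 0.006 -0.001  1.   ]
 [-0.002 -1.    -0.001]]
finial 3956 [ 6.13068802e-01 -4.72522552e-04  2.19586639e-01] 0.23092932342397954
cone 12897 [ 0.61305181 -0.00245098]
```

View pics/s21.png

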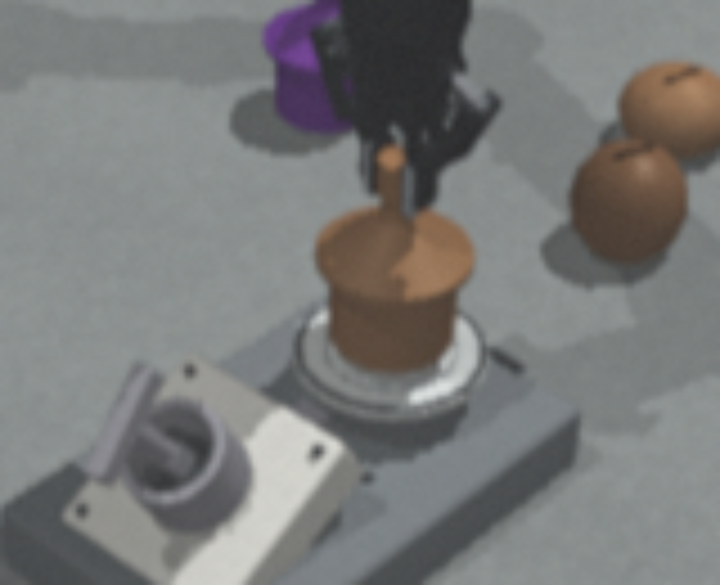

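View pics/w21.png

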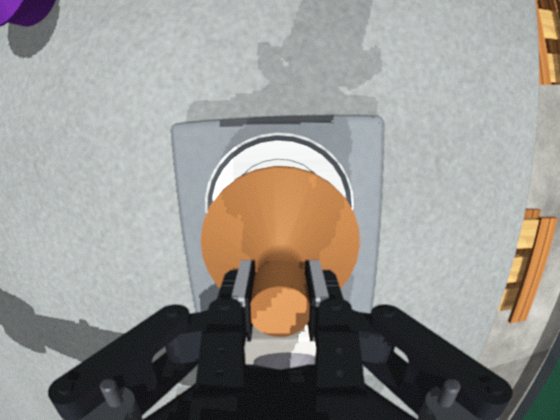

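Call:
{"method": "carry_out", "body": {
  "increments": [
    [-0.1,0,-0.4,0,0,0,1],
    [-0.1,0,-0.8,0,0,0,1],
    [-0.1,0,-1.1,0,0,0,1],
    [-0.1,0,-1.3,0,0,0,1],
    [-0.1,0,-1.5,0,0,0,1],
    [-0.1,0,-1.6,0,0,0,1],
    [-0.1,0,-1.6,0,0,0,1]
  ]
}}

```text
clock: 25.2
eef_pos: [0.6125, -0.0019, 0.1638]
eef_rot: [-1.572, -0.002, 0.007]
ft_force: [-1.1, 0.1, -2.7]
opening: 0.287
```

```bash
python3 -c "
from hut import *
s=arm.read_state();hut('w22',zb=s['eef_pos'][2]-.084,c=(.612,-.0015))
for i in range(4): print(arm.read_state()['ft_force']); imaging.grab_frame('top')"
```

```text
[-1.33864873  0.14843683 -2.60011392] 0.280982677461704 [-0.43687142  0.52331394  0.63285238  1.42092093 -0.31051996  1.30083585
  0.22130529] [ 0.61259108 -0.00183456  0.16378282] [[ 1.    -0.003 -0.006]
 [ 0.006 -0.001  1.   ]
 [-0.003 -1.    -0.001]]
finial 3953 [ 6.11900312e-01 -5.17566789e-04  2.03702098e-01] 0.21501180312159
cone 12948 [ 0.61169667 -0.00253555]
[-1.33864873  0.14843683 -2.60011392]
[-1.49801681  0.15873364 -2.7919098 ]
[-2.022713    0.23390222 -2.55420714]
[-0.83733254  0.32359851 -2.0007978 ]
```

Call:
{"method": "carry_out", "body": {
  "increments": [
    [0,0,-0.2,0,0,0,1],
    [0,0,-0.35,0,0,0,1],
    [0,0,-0.45,0,0,0,1],
    [0,0,-0.45,0,0,0,1],
    [0,0,-0.45,0,0,0,1]
  ]
}}

```text
clock: 26.12
eef_pos: [0.6128, -0.0019, 0.1594]
eef_rot: [-1.572, -0.003, 0.007]
ft_force: [-1.3, -0.0, 0.5]
opening: 0.285
```

```bash
python3 -c "
from hut import *
for i in range(5): print(arm.read_state()['ft_force'],arm.read_state()['eef_pos']); imaging.grab_frame('top')"
```

```text
[-1.28786563e+00 -2.07592010e-04  5.32454749e-01] [ 0.61276942 -0.00190233  0.1593712 ]
[-1.48490558 -0.42088147 -0.22268133] [ 0.61274464 -0.00189257  0.15936335]
[-1.69668163 -0.75371189  0.04564182] [ 0.6127811  -0.00188049  0.15936151]
[-1.13726731 -0.43586765  0.25125968] [ 0.61274403 -0.00189999  0.15933102]
[-1.37193536 -0.42753172 -1.08750388] [ 0.61276692 -0.00187575  0.15929846]
```

Call:
{"method": "carry_out", "body": {
  "increments": [
    [0,0,0,0,0,0,0.3],
    [0,0,0,0,0,0,0.2],
    [0,0,0,0,0,0,0],
    [0,0,0,0,0,0,-0.3],
    [0,0,0,0,0,0,-0.6],
    [0,0,0,0,0,0,-1],
    [0,0,0,0,0,0,-1],
    [0,0,0,0,0,0,-1]
  ]
}}

```text
clock: 27.38
eef_pos: [0.6128, -0.0019, 0.1593]
eef_rot: [-1.572, -0.003, 0.007]
ft_force: [0.8, 0.3, -0.5]
opening: 1.0
```

Call:
{"method": "carry_out", "body": {
  "increments": [
    [0,0,0,0,0,0,-1],
    [0,0,2,0,0,0,-1],
    [0,0,5,0,0,0,-1],
    [0,0,9,0,0,0,-1],
    [0,0,12,0,0,0,-1],
    [-3,0,13,0,0,0,-1],
    [-6,0,13,0,0,0,-1],
    [-6,0,13,0,0,0,-1]
  ]
}}

```text
clock: 28.38
eef_pos: [0.5513, -0.0022, 0.29]
eef_rot: [-1.57, -0.002, 0.006]
ft_force: [0.8, 0.7, -0.6]
opening: 0.998
```

```bash
python3 - <<'E'
from hut import *
hut('w23',zb=.0755,c=(.612,-.0015))
t=imaging.grab_frame('top')
for nm in('bank_tall','bank_flat','beaker'):
    print(nm,[(q['point'],round(q['conf'],2)) for q in imaging.spot_point(t,nm)[:2]])
p=imaging.grab_frame('scene');save({'img':cv2.resize(p['img'][160:370,130:390],None,fx=3,fy=2.8)},'s23.png')
W=cloud(p,False);x,y,z=W[...,0],W[...,1],W[...,2];m=(np.hypot(x-.613,y)>.05)&(np.hypot(x-.614,y+.002)<.062)&(z>.06)&(z<.09)&(p['img'].min(-1)>100)
print('pan z scene',np.median(z[m]),m.sum())
p=np.load('w23.npy',allow_pickle=True).item();W=cloud(p);x,y,z=W[...,0],W[...,1],W[...,2];m=(np.hypot(x-.612,y+.0015)>.045)&(np.hypot(x-.612,y+.0015)<.058)&(z>.06)&(z<.09)&(p['img'].min(-1)>120)
print('pan z wrist',np.median(z[m]),m.sum(),arm.read_state()['clock'])
E
```

```text
[-0.33369163  0.14010449 -0.00562   ] 1.0038207124913976 [-0.5122101   0.33032849  0.6755459   1.36876417 -0.20416495  1.51389237
  0.1547539 ] [ 0.553038   -0.00157459  0.28956016] [[ 1.    -0.001 -0.006]
 [ 0.006 -0.     1.   ]
 [-0.001 -1.    -0.   ]]
finial 1033 [ 0.61123783 -0.00105819  0.19821143] 0.20937066513899624
cone 5859 [ 0.61327941 -0.00395619]
bank_tall [([189.4, 202.7], 0.83)]
bank_flat [([146.1, 219.5], 0.7)]
beaker [([389.9, 147.4], 0.94)]
pan z scene 0.07317633265449575 213
pan z wrist 0.0739669249241253 1174 28.725
```

View pics/s23.png

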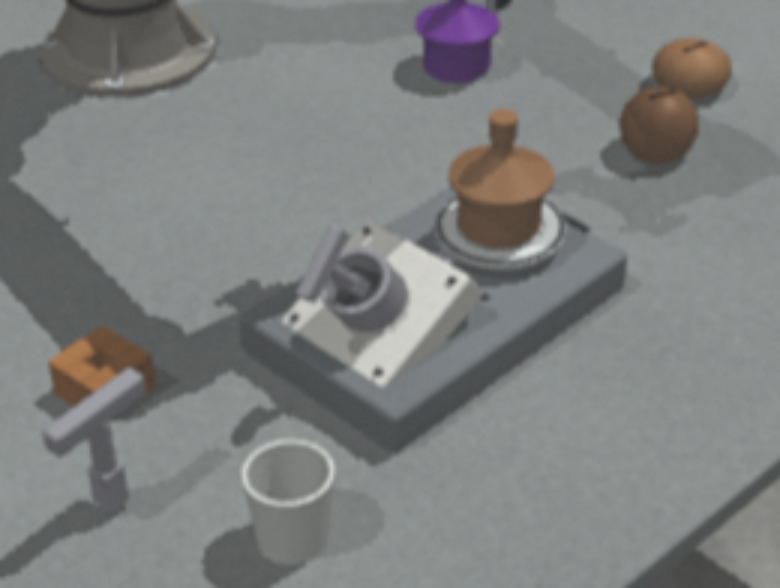

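View pics/w23.png

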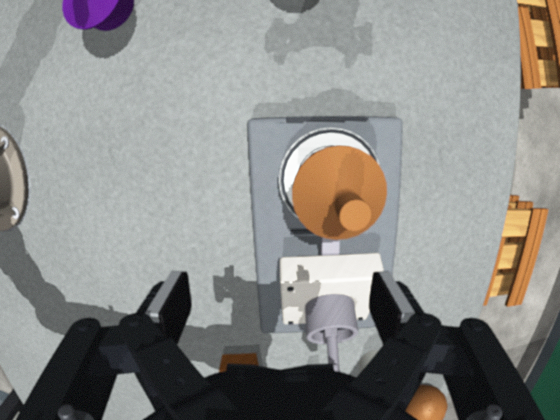

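```bash
python3 - <<'E'
from hut import *
for c in('wrist','scene'):
    p=imaging.grab_frame(c);W=cloud(p,c=='wrist').reshape(-1,3);W=W[np.isfinite(W[:,0])]
    d=W-mouth;h=d@n;a=d@e1;b=d@e2
    m=(h>.05)&(h<.1)&(np.hypot(a,b)<.05); q=np.c_[a,b][m]*1000
    print(c,m.sum(),'bar top h mm',np.percentile(h[m],[50,95,99])*1000,cv2.minAreaRect(q.astype(np.float32)) if m.sum()>5 else '')
s=arm.read_state();print(s['clock'],np.abs(s['qvel']).max(),s['ft_force'])
arm.finish_job()
E
```

```text
wrist 48 bar top h mm [61.41388714 66.97067597 67.29160235] ((-2.573134183883667, 9.772242546081543), (10.991302490234375, 35.95134353637695), 9.889090538024902)
scene 222 bar top h mm [70.00021292 77.6027829  78.69207415] ((2.544638156890869, -10.972122192382812), (20.31650161743164, 69.12590026855469), 8.07163143157959)
28.825 0.004976822525371007 [ 0.3790871  -0.58082639  0.11782541]
the job is handed in; nothing more can be done
```

The job is handed in at 28.8 s of the 64 s allowed. The key is in the socket and turned, and the hut pot stands on the sunken pan. One last check, the key's depth after release, came out inexact.

**What I did**
- **Key grasp:** the first grasp closed on air above the crossbar. The reported TCP turned out to lie about 4 cm beyond the real pads. I corrected for that, and the second grasp held.
- **Key in the socket:** I pushed the key in until it touched the floor (about 5 N, tip near 26 mm deep). I then turned it clockwise to the stop and left it there.
- **Hut pot:** I lowered it onto the pan until the force on the tool balanced, then released it and backed away.

**Last checks**
- **Socket angle:** about 1.39 rad, read from a picture before I let go of the key. The bolt tip stood about 6 mm clear of the pan's edge.
- **Pan:** its top reads 74 mm above the bench, against 84 mm unloaded, so it sank about 10 mm.
- **Hut pot:** it looks upright in the pictures. I measured its centre within about 3 mm of the pan's centre.
- **Robot and bystanders:** the arm was still and touching nothing. The two pots and the beaker show only small pixel shifts, up to about 4 pixels (roughly 1 cm), in the top view.

**Checks that disagreed or fell short**
- **Key depth after release:** the scene camera put the top of the crossbar at 78 mm above the socket mouth, against the expected 73 mm. Taken literally, that is a tip depth of about 21 mm, only just past the 20 mm limit. That camera is a few mm off elsewhere too, and the wrist view was mostly hidden and gave no usable value.
- **Joint 6:** it read 2.032 rad for about a second before the insertion, against a stated limit of 2.03. I saw no fault reported.

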